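# Load the roller lane with gearheads and lock both ends

### The arm

A 6-joint arm with a two-finger parallel gripper is mounted at the origin on the work surface. World frame = base frame: x ahead of the robot, y to its left, z up, the work surface at z = 0. Lengths are in m, angles in rad, forces in N, time in s.
With the tool pointing down it reaches from about 0.35 to 0.775 m from the base axis. Payload 7.3 kg.
Tool frame: the origin (TCP) lies at the very end of the fingers, on their centre line; the grasp point (between the pads) lies 19 mm behind it (robot.hold_point_z is the distance from the TCP to the grasp point, in m); z points along the fingers, y is the direction in which the jaws open and shut (so a half turn about z gives the same grasp; the last joint's range is limited). The gripper opens to 92 mm and grips with 3 to 60 N. Pads are 19 mm wide; open, the fingers measure 130 mm over their backs; the gripper's body (75 mm by 190 mm) begins 47 mm behind the grasp point.
Start: joints at [1.056, 0.342, 1.524, -0, 1.275, -0.146], TCP at [0.189, 0.49, 0.227] pointing down, gripper open.
Joint ranges: [-2.53, 2.53], [-0.77, 2.02], [0.04, 2.7], [-1, 4.14], [0.28, 2.66], [-3.11, 3.11]. Speed limits (rad/s): [2.57, 2.57, 3.14, 3.14, 3.14, 3.14].

### API

Orientations are given as [roll, pitch, yaw] about the fixed x, y, z axes, in that order (R = Rz(yaw) Ry(pitch) Rx(roll)).
In Python, from cell import monitor, viewer, robot gives the robot as it stands.
- The arm moves only by the tool move_arm, never from a script. Its argument "deltas" is a list of rows, each an object of numbers: "x", "y", "z": the shift along the tool's x, y, z in m; "wx", "wy", "wz": the turn, a rotation vector about the tool's x, y, z in degrees; "hand": the opening, from 0 (shut) to 1 (fully open). In form: [{"x": .., "y": .., "z": .., "wx": .., "wy": .., "wz": .., "hand": ..}, ...]. A call has 1 to 8 rows; each row is the pose to reach, as a shift and turn from the pose commanded when the call began, along the tool's axes at that moment; what a row does not reach only later rows make up. A row lasts 1/8 s, in which the tool goes at most 62.5 mm and 10.7 degrees, less where a joint would pass 70% of its speed; a pose out of reach is approached as far as the arm can. A call with a gripper value outside its range is refused whole. The fingers move at their own pace and stop on an object; "grip_force" is the grip in N (left out, the last holds). Time passes only in rows, so rows that repeat a pose let the fingers close. It gives the time, the measured TCP pose, the force and the opening at its end, in the units of the state.
- monitor.observe(): the state, without advancing time (a new reading comes with each control period).
- viewer.read_camera(name): name is "scene" or "top" or "wrist"; returns the picture (480x640x3 uint8, red, green, blue); there is no depth.
- viewer.camera_params(name): a dict with "camera_matrix" (3x3 intrinsics, pixels), "R" (3x3) and "t" (3): a world point X has camera coordinates R X + t. Camera axes: x right, y down, z forward; pixel columns grow to the right and rows downward; lengths in m; the calibration is good to about 2 mm. A picture is of the moment at which its call begins: read the wrist's pose just before it. camera_params takes no time and is no camera call; for the wrist camera it gives the pose at the moment of the call.
- robot.hand_in(): hands the job in, once; it reports no verdict.
The state is a dict: "time": time; "qpos": joint angles; "qvel": joint speeds; "joint_efforts": joint torques, N m; "tool_pos": TCP position; "tool_rot": TCP orientation; "contact_force": force on the tool from outside, world axes, zero at the start; "torque": the same for the moment, N m; "opening": finger opening in m.
Only numpy, scipy, OpenCV 4.12 (cv2) and the standard library are available. Lean on these libraries where they do the work, as an engineer would, in place of code of your own. Each camera call takes 0.05 s, during which the arm holds its last target. There are 200 camera calls.

### The job

Get the bench's sloping roller lane ready to be carried over to the test bench. Push one stop rod fully home through both eyes at the lane's low end; then stand all the gearheads that are there on the rollers, setting each one down gently in the upper half and letting it roll down by itself until they stand in a closed row against the rod (do not carry or push them down the lower half), and when they are all in, push the other rod fully home through the eyes at the high end. Leave everything else on the bench where it is.

Things in the scene. Friction and masses are not known exactly. Their poses are not given: they have to be found in the camera images.
- deck: roller deck of the lane, fixed on the bench. Origin: its middle, level with the roller tops, 105 mm above the bench. x: across, level, away from the robot; y: up the lane, 0.08 rad uphill; z: square to the rollers. Rollers from y = -226 to +226 mm. Rails' inner faces at x = -38 and +38 mm, outer at -44 and +44, tops 24 mm above the rollers. Upper half: y > 0
- load (a point): a point on the roller tops in the middle of the lane, 100 mm up from the deck's origin: a good place to set a gearhead down, even the fourth. The rollers are damped: it rolls down at 0.1 to 0.2 m/s. Against the low rod the row of gearheads stands at deck y = -152, -72, +8 and +88 mm. Axes as the deck's
- low_eyes (a point): the point half-way between the two eyes of the low end, 12 mm above the roller tops, deck y = -195 mm; axes as the deck's. The eyes are holes 16 mm across in two upright brackets in line with the rails (6 mm thick, 36 mm wide, tops 27 mm above the rollers). A rod goes in towards +x until its collar meets the near bracket; let go, it sinks about 3 mm
- high_eyes (a point): the same point for the pair of eyes at the high end, deck y = +155 mm
- rod1_mid (a point): steel stop rod, 10 mm thick, rounded tip, collar 25 mm across, black square handle 16 x 16 x 55 mm; 0.1 kg. x runs along the rod to its tip. Point: on the rod's axis, half-way between the eyes when home; from it the tip is 64 mm ahead, the collar's front face 46 mm and the handle's middle 78 mm behind. Lies level in open notches, axis 55 mm up, handle overhanging robotwards, 66 mm from the other
- rod2_mid (a point): steel stop rod, 10 mm thick, rounded tip, collar 25 mm across, black square handle 16 x 16 x 55 mm; 0.1 kg. x runs along the rod to its tip. Point: on the rod's axis, half-way between the eyes when home; from it the tip is 64 mm ahead, the collar's front face 46 mm and the handle's middle 78 mm behind. Lies level in open notches, axis 55 mm up, handle overhanging robotwards, 66 mm from the other
- gear1_mid (a point): black gearhead fixed on its aluminium carrier plate, one piece, 86 mm tall, 0.6 kg. Point: its centre, 43 mm above the underside; z up. Carrier 80 (y) x 68 (x) x 20 mm; the top 24 mm is a square block 50 x 50 mm, sides along x and y, good to grip; under it a round body 46 mm across. Runs with its y along the lane, either way round. Two to four gearheads are present
- gear2_mid (a point): black gearhead fixed on its aluminium carrier plate, one piece, 86 mm tall, 0.6 kg. Point: its centre, 43 mm above the underside; z up. Carrier 80 (y) x 68 (x) x 20 mm; the top 24 mm is a square block 50 x 50 mm, sides along x and y, good to grip; under it a round body 46 mm across. Runs with its y along the lane, either way round. Two to four gearheads are present
- gear3_mid (a point): black gearhead fixed on its aluminium carrier plate, one piece, 86 mm tall, 0.6 kg. Point: its centre, 43 mm above the underside; z up. Carrier 80 (y) x 68 (x) x 20 mm; the top 24 mm is a square block 50 x 50 mm, sides along x and y, good to grip; under it a round body 46 mm across. Runs with its y along the lane, either way round. Two to four gearheads are present
- gear4_mid (a point): black gearhead fixed on its aluminium carrier plate, one piece, 86 mm tall, 0.6 kg. Point: its centre, 43 mm above the underside; z up. Carrier 80 (y) x 68 (x) x 20 mm; the top 24 mm is a square block 50 x 50 mm, sides along x and y, good to grip; under it a round body 46 mm across. Runs with its y along the lane, either way round. Two to four gearheads are present
- tape: roll of yellow tape, 100 mm across, 45 mm high, a bystander
- wrench: spanner lying flat, 170 mm long, a bystander
- hexkey: bent hexagon key lying flat, 110 mm long, a bystander
- hub: aluminium hub, 60 mm across, 30 mm high, a bystander
There are look-alikes about, which are no part of the job. Leave any purple look-alike of the part that bears gear1_mid alone.

How it is judged:
By the outcome, as a careful person would: the job done as asked, in the order asked, and still so for the second after the job is handed in, with the robot touching nothing.
Of gear1, gear2, gear3, gear4 only 2 to 4 are there at a start; the rules pass over those that are not, and their reading is None.
At some moment in a run one of gear1, gear2, gear3, gear4 may be knocked a few centimetres aside while the robot is not near it.
It also fails if it takes over 210 s, if anything falls off the work surface, if the arm or the gripper's body presses on something with over 40 N, if the wrist force passes 120 N, or if a joint passes its speed limit or range.

## Working session

There is one attempt and no reset: what is moved stays moved. The work goes in short steps, Python scripts to look and compute and a tool call to move; the robot and the scene stay as the last step left them, time stands still between calls to the robot, and variables do not carry over. Pictures are saved under pics/ and viewed, about 12 in all and at most 16, crops included, and the job is handed in when it is done.

Besides the shell and the picture viewer there is one more tool, called after "Emit:" as a command line: name --argument value ..., lists and objects as JSON in quotes. move_arm: Moves the arm, as the interface text tells. Its arguments: {"type":"object","properties":{"deltas":{"type":"array","items":{"type":"object","properties":{"x":{"type":"number"},"y":{"type":"number"},"z":{"type":"number"},"wx":{"type":"number"},"wy":{"type":"number"},"wz":{"type":"number"},"hand":{"type":"number"}}}},"grip_force":{"type":"number"}},"required":["deltas"]}

```bash
ls; mkdir -p pics; python3 - <<'E'
from cell import monitor, viewer, robot
import cv2
s=monitor.observe(); print(s)
for n in ("scene","top"):
    cv2.imwrite(f"pics/{n}0.png",viewer.read_camera(n)[:,:,::-1]); p=viewer.camera_params(n); print(n,p)
print(robot.hold_point_z)
E
```

```text
pics
{'time': 0.0, 'qpos': array([ 1.05600058e+00,  3.42737129e-01,  1.52498108e+00, -1.00184245e-05,
        1.27540196e+00, -1.46000509e-01]), 'qvel': array([ 0.00145063, -0.00088425,  0.00067179, -0.00031181,  0.00017969,
        0.00105602]), 'joint_efforts': array([-1.77945174e-03, -4.31232190e+01, -2.44211984e+01,  7.16698333e-02,
        5.59657509e-02, -1.19008469e-04]), 'tool_pos': array([0.18904547, 0.48936203, 0.22605003]), 'tool_rot': array([-3.14008000e+00, -2.12747883e-04,  2.77280018e+00]), 'contact_force': array([ 0.42848765,  0.04244278, -0.15712494]), 'torque': array([-0.03523069, -0.05052777, -0.01170442]), 'opening': 0.09181747542271446}
scene {'camera_matrix': array([[509.6144934 ,   0.        , 320.3731239 ],
       [  0.        , 509.6144934 , 242.31273298],
       [  0.        ,   0.        ,   1.        ]]), 'R': array([[ 0.74563371,  0.66616006, -0.0161601 ],
       [ 0.53111423, -0.60877314, -0.58933262],
       [-0.40242769,  0.43084341, -0.80772886]]), 't': array([-0.34973304, -0.22533622,  1.36132832])}
top {'camera_matrix': array([[570.19712655,   0.        , 328.14433977],
       [  0.        , 570.19712655, 231.94206999],
       [  0.        ,   0.        ,   1.        ]]), 'R': array([[ 0.00725287, -0.99996265, -0.00470033],
       [-0.98344931, -0.00628196, -0.18107453],
       [ 0.18103824,  0.00593585, -0.98345814]]), 't': array([-0.05972962,  0.49253233,  1.28998898])}
0.0188
```

View pics/scene0.png

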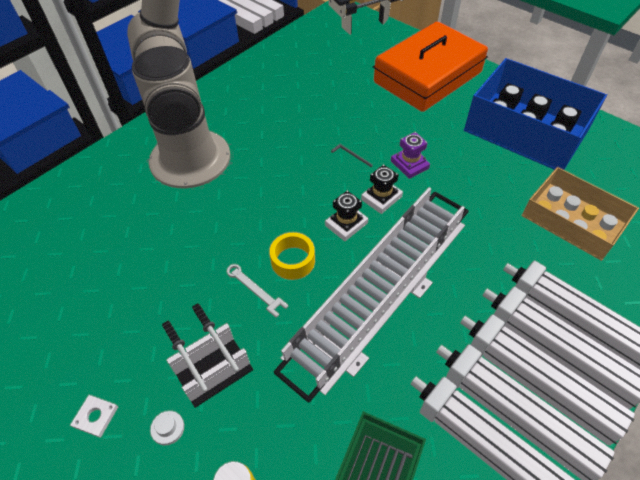

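View pics/top0.png

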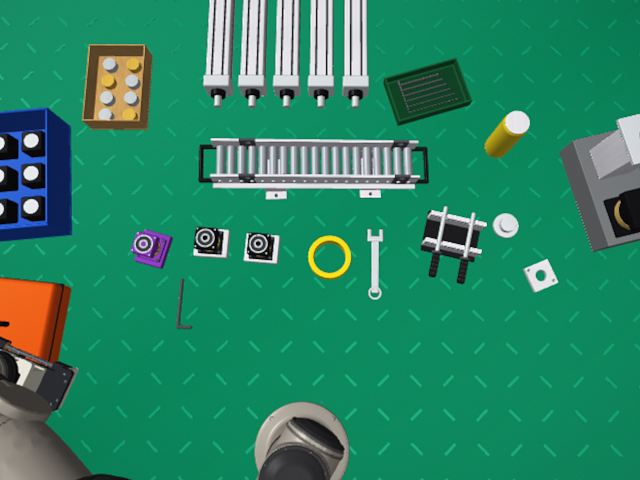

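The scene shows two black gearheads at top (210,240) and (261,245). A purple look-alike stands at (150,246) and is to be left alone. The two rods are at about (440,235) and (470,240). The lane covers columns 200–428, high end at the left (+y). The blue crate's contents (black with white caps) are not gearheads on white carriers. I'll enlarge to confirm.

```bash
cat > h.py <<'E'
import numpy as np, cv2
from scipy.spatial.transform import Rotation as Ro
from cell import monitor, viewer, robot
def ray(p,uv):
    K,R,t=p["camera_matrix"],p["R"],np.ravel(p["t"])
    d=R.T@np.linalg.solve(K,[uv[0],uv[1],1.]); return -R.T@t,d/np.linalg.norm(d)
def cast(p,uv,z):
    c,d=ray(p,uv); return c+d*(z-c[2])/d[2]
def proj(p,X):
    X=np.atleast_2d(X); q=(p["R"]@X.T).T+np.ravel(p["t"]); q=(p["camera_matrix"]@q.T).T; return q[:,:2]/q[:,2:]
def tool():
    s=monitor.observe(); return np.array(s["tool_pos"]),Ro.from_euler("xyz",s["tool_rot"])
def delta(pos,rpy):
    "tool-frame shift and rotvec(deg) to reach a pose"
    p,R=tool(); return np.round(R.inv().apply(np.array(pos)-p),4),np.round((R.inv()*Ro.from_euler("xyz",rpy)).as_rotvec(degrees=True),2)
def shot(n,name,crop=None,k=1):
    p=viewer.camera_params(n); im=viewer.read_camera(n)[:,:,::-1].copy()
    np.save(f"pics/{name}.npy",im); save(im,name,crop,k); return p,im
def save(im,name,crop=None,k=1):
    if crop: a,b,c,d=crop; im=im[b:d,a:c]
    cv2.imwrite(f"pics/{name}.png",cv2.resize(im,None,fx=k,fy=k,interpolation=cv2.INTER_CUBIC))
E
python3 - <<'E'
from h import *
im=cv2.imread("pics/top0.png"); a=cv2.resize(im[130:290,125:495],None,fx=2.15,fy=2.15,interpolation=2)
b=cv2.resize(cv2.imread("pics/scene0.png")[120:260,300:480],None,fx=1.8,fy=1.8)
b=b[:600-a.shape[0]]; c=np.zeros((b.shape[0],a.shape[1],3),np.uint8); c[:,:b.shape[1]]=b
cv2.imwrite("pics/c1.png",np.vstack([a,c]))
p=viewer.camera_params("top")
for n,uv,z in [("g",(210,238),.086),("g",(261,244),.086),("rod tipL",(444,208),.055),("rodL handle",(434,275),.055),("R tip",(474,208),.055),("R h",(462,282),.055),("purple",(146,245),.086),("lane L",(213,150),.12),("lane R",(417,150),.09),("tape",(330,257),.045)]: print(n,cast(p,uv,z).round(3))
E
```

```text
g [0.47  0.211 0.086]
g [0.457 0.095 0.086]
rod tipL [ 0.55  -0.327  0.055]
rodL handle [ 0.392 -0.299  0.055]
R tip [ 0.55  -0.397  0.055]
R h [ 0.377 -0.363  0.055]
purple [0.453 0.355 0.086]
lane L [0.666 0.206 0.12 ]
lane R [ 0.679 -0.261  0.09 ]
tape [ 0.434 -0.061  0.045]
```

View pics/c1.png

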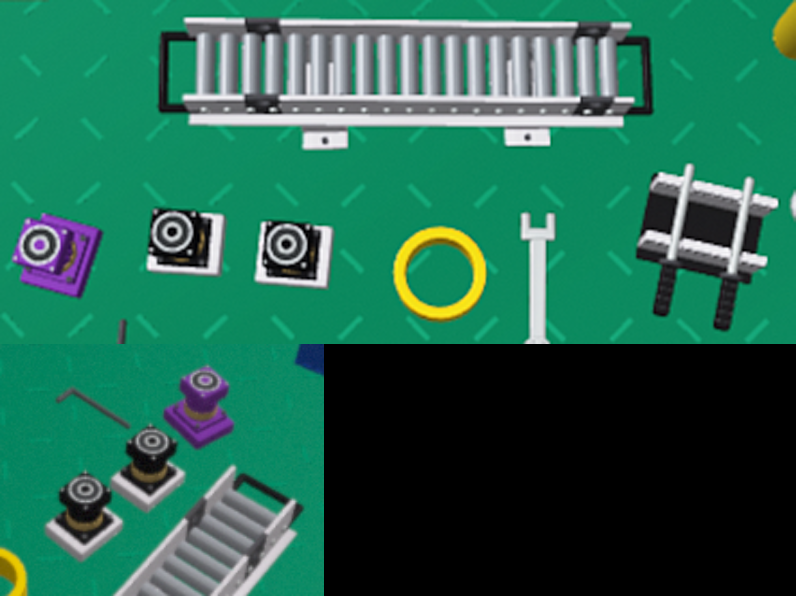

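```bash
python3 - <<'E'
from h import *
p=viewer.camera_params("wrist"); pos,R=tool()
C=-p["R"].T@np.ravel(p["t"]); print("cam in tool",R.inv().apply(C-pos),"axes in tool\n",(R.inv().as_matrix()@p["R"].T).round(3), p["camera_matrix"].round(1).tolist())
p=viewer.camera_params("top")
f=lambda u,v:(125+u/2.15,130+v/2.15)
for n,uv,z in [("hi far",f(262,25),.144),("hi near",f(263,100),.144),("lo far",f(592,30),.1165),("lo near",f(597,102),.1165)]: print(n,cast(p,uv,z).round(4))
print(delta([.37,-.345,.25],[np.pi,0,-.18]))
E
```

```text
cam in tool [ 0.08470357 -0.00041658 -0.15759757] axes in tool
 [[-0.001 -0.95  -0.312]
 [ 1.    -0.001 -0.   ]
 [ 0.    -0.312  0.95 ]] [[425.8, 0.0, 317.8], [0.0, 425.8, 233.4], [0.0, 0.0, 1.0]]
hi far [0.6784 0.1258 0.144 ]
hi near [0.5978 0.1221 0.144 ]
lo far [ 0.6844 -0.2197  0.1165]
lo near [ 0.6056 -0.2237  0.1165]
(array([-0.4696, -0.7131, -0.023 ]), array([-3.0000e-02,  1.1000e-01,  1.6918e+02]))
```

```bash
python3 - <<'E'
from h import *
print(delta([.42,.1,.28],[np.pi,0,1.3]))
print(delta([.42,-.33,.22],[np.pi,0,-.18]))
E
```

```text
(array([-0.3558, -0.28  , -0.0536]), array([-7.000e-02,  5.000e-02,  8.438e+01]))
(array([-0.5108, -0.681 ,  0.0069]), array([-3.0000e-02,  1.1000e-01,  1.6918e+02]))
```

Emit:
move_arm --deltas '[{"x": -0.356,"y": -0.28,"z": -0.054,"wz": 84.4},{"x": -0.356,"y": -0.28,"z": -0.054,"wz": 84.4},{"x": -0.356,"y": -0.28,"z": -0.054,"wz": 84.4},{"x": -0.356,"y": -0.28,"z": -0.054,"wz": 84.4},{"x": -0.356,"y": -0.28,"z": -0.054,"wz": 84.4},{"x": -0.356,"y": -0.28,"z": -0.054,"wz": 84.4},{"x": -0.356,"y": -0.28,"z": -0.054,"wz": 84.4},{"x": -0.356,"y": -0.28,"z": -0.054,"wz": 84.4}]'

```text
schema error: expected keys x, y, z, wx, wy, wz, hand
```

```bash
python3 - <<'E'
from h import *
print(tool()[0],monitor.observe()["tool_rot"],delta([.42,-.33,.22],[np.pi,0,-.18]))
E
```

```text
[0.18907138 0.48940249 0.22612159] [-3.14025562e+00 -2.33146740e-04  2.77277866e+00] (array([-0.5108, -0.681 ,  0.0069]), array([-3.0000e-02,  1.1000e-01,  1.6918e+02]))
```

Emit:
move_arm --deltas '[{"x": -0.356,"y": -0.28,"z": -0.054,"wx": 0,"wy": 0,"wz": 84.4,"hand": 0.45},{"x": -0.356,"y": -0.28,"z": -0.054,"wx": 0,"wy": 0,"wz": 84.4,"hand": 0.45},{"x": -0.356,"y": -0.28,"z": -0.054,"wx": 0,"wy": 0,"wz": 84.4,"hand": 0.45},{"x": -0.356,"y": -0.28,"z": -0.054,"wx": 0,"wy": 0,"wz": 84.4,"hand": 0.45},{"x": -0.356,"y": -0.28,"z": -0.054,"wx": 0,"wy": 0,"wz": 84.4,"hand": 0.45},{"x": -0.356,"y": -0.28,"z": -0.054,"wx": 0,"wy": 0,"wz": 84.4,"hand": 0.45},{"x": -0.356,"y": -0.28,"z": -0.054,"wx": 0,"wy": 0,"wz": 84.4,"hand": 0.45},{"x": -0.356,"y": -0.28,"z": -0.054,"wx": 0,"wy": 0,"wz": 84.4,"hand": 0.45}]'

```text
time: 1.1
tool_pos: [0.4217, 0.0972, 0.2808]
tool_rot: [3.141, 0.0, 1.29]
contact_force: [-1.0, 0.3, -0.0]
opening: 0.0414
```

```bash
python3 - <<'E'
from h import *
print(tool()[0],monitor.observe()["tool_rot"],delta([.42,-.33,.22],[np.pi,0,-.18]))
E
```

```text
[0.42171525 0.09724682 0.28077665] [3.14114484e+00 3.73897566e-04 1.29000154e+00] (array([-0.411 ,  0.1167,  0.061 ]), array([ 4.000e-02, -0.000e+00,  8.422e+01]))
```

Emit:
move_arm --deltas '[{"x": -0.411,"y": 0.117,"z": 0.061,"wx": 0,"wy": 0,"wz": 84.3,"hand": 0.45},{"x": -0.411,"y": 0.117,"z": 0.061,"wx": 0,"wy": 0,"wz": 84.3,"hand": 0.45},{"x": -0.411,"y": 0.117,"z": 0.061,"wx": 0,"wy": 0,"wz": 84.3,"hand": 0.45},{"x": -0.411,"y": 0.117,"z": 0.061,"wx": 0,"wy": 0,"wz": 84.3,"hand": 0.45},{"x": -0.411,"y": 0.117,"z": 0.061,"wx": 0,"wy": 0,"wz": 84.3,"hand": 0.45},{"x": -0.411,"y": 0.117,"z": 0.061,"wx": 0,"wy": 0,"wz": 84.3,"hand": 0.45},{"x": -0.411,"y": 0.117,"z": 0.061,"wx": 0,"wy": 0,"wz": 84.3,"hand": 0.45},{"x": -0.411,"y": 0.117,"z": 0.061,"wx": 0,"wy": 0,"wz": 84.3,"hand": 0.45}]'

```text
time: 2.1
tool_pos: [0.422, -0.3305, 0.2179]
tool_rot: [-3.141, 0.002, -0.182]
contact_force: [0.5, 0.8, -0.5]
opening: 0.0411
```

```bash
python3 - <<'E'
from h import *
p,im=shot("wrist","w1"); print(tool()[0],monitor.observe()["tool_rot"])
np.savez("pics/w1p.npz",**p)
E
```

```text
[ 0.42222314 -0.32881793  0.21827733] [-3.14021742e+00  1.87544344e-03 -1.86199181e-01]
```

View pics/w1.png

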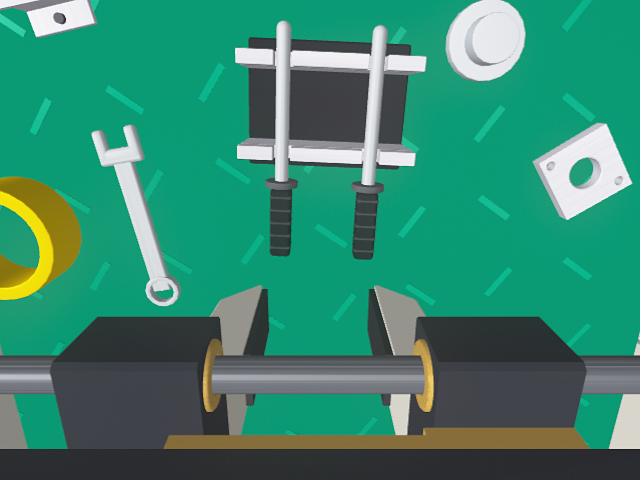

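Left rod: tip (284,22), collar (282,184), handle end (280,255). Right rod: tip (379,28), handle end (363,258). Both match the tall pair in the notches.

```bash
cat > rod.py <<'E'
from h import *
def rodfit(im,p,c0,rows,half=22):
    hsv=cv2.cvtColor(im,cv2.COLOR_BGR2HSV); L=[]
    for r in rows:
        seg=hsv[r,c0-half:c0+half]; m=~((seg[:,0]>60)&(seg[:,0]<95)&(seg[:,1]>120))
        x=np.flatnonzero(m); L.append((c0-half+x.mean(),r,len(x)))
    return np.array(L)
E
python3 - <<'E'
from rod import *
im=np.load("pics/w1.npy"); p=dict(np.load("pics/w1p.npz"))
for c,ct in ((281,284),(366,380)):
    L=rodfit(im,p,c,range(196,250,4)); k=np.median(L[:,2]); print(k,L[:,0].round(1))
    T=rodfit(im,p,ct,range(24,36,2),14); print(T[:,2],T[:,0].round(1))
    a=cast(p,L[0,:2],.055);b=cast(p,L[-1,:2],.055);t=cast(p,T[-1,:2],.055)
    print(a.round(4),b.round(4),t.round(4),"yaw",np.arctan2(*(t-b)[1::-1]))
    tip=cast(p,(ct,22 if c==281 else 27),.055);col=cast(p,(c,180 if c==281 else 185),.055+.01);end=cast(p,(c-2,255),.055); print("tip",tip,"collar",col,"end",end,np.linalg.norm(tip-end)) # expect 64+105.5=169.5
E
```

```text
20.0 [280.5 281.  280.5 280.5 280.5 280.5 280.5 280.  280.5 280.5 280.  280.5
 280.5 279.5]
[13. 15. 15. 15. 15. 15.] [283. 283. 283. 283. 283. 283.]
[ 0.4372 -0.3044  0.055 ] [ 0.3956 -0.2947  0.055 ] [ 0.5481 -0.3298  0.055 ] yaw -0.2263454647135313
tip [ 0.55530532 -0.33200492  0.055     ] collar [ 0.45105613 -0.30855358  0.065     ] end [ 0.38984446 -0.29302146  0.055     ] 0.169991198068885
21.0 [366.5 366.5 366.  365.5 365.5 365.  365.  364.5 364.  364.  363.  363.
 363.  362.5]
[ 0.  9. 13. 15. 15. 16.] [  nan 380.  380.  380.  380.  379.5]
[ 0.4252 -0.3694  0.055 ] [ 0.3836 -0.36    0.055 ] [ 0.5361 -0.3949  0.055 ] yaw -0.2246899492551738
tip [ 0.54035101 -0.39582933  0.055     ] collar [ 0.43597494 -0.36957692  0.065     ] end [ 0.37741145 -0.36032542  0.055     ] 0.1667627828904126rod.py:6: RuntimeWarning: Mean of empty slice.
  x=np.flatnonzero(m); L.append((c0-half+x.mean(),r,len(x)))
  ret = ret.dtype.type(ret / rcount)
```

```bash
python3 - <<'E'
from h import *
print(delta([.417,-.2998,.11],[np.pi,0,-.2255]),delta([.417,-.2998,.036],[np.pi,0,-.2255]))
E
```

```text
(array([-0.0103, -0.0274,  0.1083]), array([-0.08,  0.11,  2.25])) (array([-0.0102, -0.0273,  0.1823]), array([-0.08,  0.11,  2.25]))
```

Emit:
move_arm --deltas '[{"x": -0.0103,"y": -0.0273,"z": 0.05,"wx": 0,"wy": 0,"wz": 2.3,"hand": 0.45},{"x": -0.0103,"y": -0.0273,"z": 0.1,"wx": 0,"wy": 0,"wz": 2.3,"hand": 0.45},{"x": -0.0103,"y": -0.0273,"z": 0.1,"wx": 0,"wy": 0,"wz": 2.3,"hand": 0.45},{"x": -0.0103,"y": -0.0273,"z": 0.13,"wx": 0,"wy": 0,"wz": 2.3,"hand": 0.45},{"x": -0.0103,"y": -0.0273,"z": 0.16,"wx": 0,"wy": 0,"wz": 2.3,"hand": 0.45},{"x": -0.0103,"y": -0.0273,"z": 0.182,"wx": 0,"wy": 0,"wz": 2.3,"hand": 0.45},{"x": -0.0103,"y": -0.0273,"z": 0.182,"wx": 0,"wy": 0,"wz": 2.3,"hand": 0.45},{"x": -0.0103,"y": -0.0273,"z": 0.182,"wx": 0,"wy": 0,"wz": 2.3,"hand": 0.45}]'

```text
time: 3.15
tool_pos: [0.4187, -0.2994, 0.0396]
tool_rot: [3.14, -0.003, -0.211]
contact_force: [1.2, 0.7, 0.4]
opening: 0.0414
```

```bash
python3 - <<'E'
from h import *
print(tool()[0],monitor.observe()["tool_rot"],delta([.417,-.2998,.036],[np.pi,0,-.2255]))
p,im=shot("wrist","w2")
L=[];hsv=cv2.cvtColor(im,cv2.COLOR_BGR2HSV)
save(im,"w2",(160,0,480,360),1.8)
E
```

```text
[ 0.41867717 -0.29942745  0.03960152] [ 3.14003933e+00 -2.65480819e-03 -2.11048157e-01] (array([-0.0016,  0.0007,  0.0036]), array([ 0.09, -0.15,  0.83]))
```

View pics/w2.png

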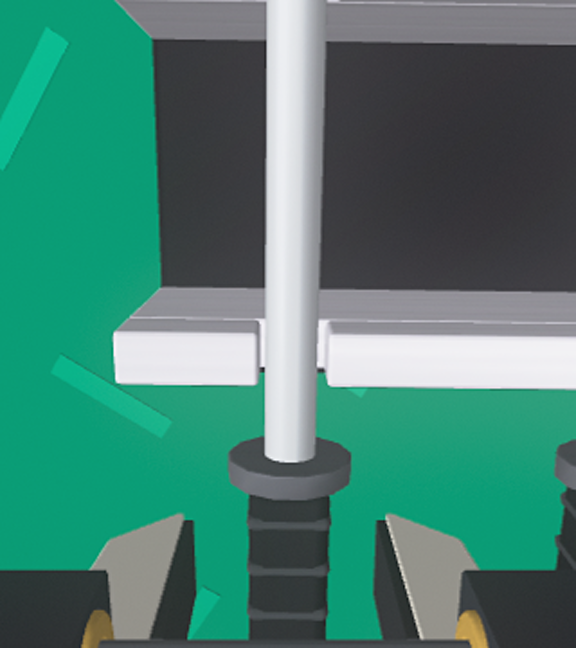

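Emit:
move_arm --deltas '[{"x": -0.0015,"y": 0.0005,"z": 0.0035,"wx": 0,"wy": 0,"wz": 0.8,"hand": 0.45},{"x": -0.0015,"y": 0.0005,"z": 0.0035,"wx": 0,"wy": 0,"wz": 0.8,"hand": 0.45},{"x": -0.0015,"y": 0.0005,"z": 0.0035,"wx": 0,"wy": 0,"wz": 0.8,"hand": 0.1},{"x": -0.0015,"y": 0.0005,"z": 0.0035,"wx": 0,"wy": 0,"wz": 0.8,"hand": 0.1},{"x": -0.0015,"y": 0.0005,"z": 0.0035,"wx": 0,"wy": 0,"wz": 0.8,"hand": 0.1},{"x": -0.0015,"y": 0.0005,"z": 0.0035,"wx": 0,"wy": 0,"wz": 0.8,"hand": 0.1},{"x": -0.0015,"y": 0.0005,"z": 0.0035,"wx": 0,"wy": 0,"wz": 0.8,"hand": 0.1},{"x": -0.0015,"y": 0.0005,"z": 0.0035,"wx": 0,"wy": 0,"wz": 0.8,"hand": 0.1}]' --grip_force 40

```text
time: 4.2
tool_pos: [0.416, -0.2986, 0.0342]
tool_rot: [-3.141, -0.0, -0.226]
contact_force: [0.5, 0.2, 0.0]
opening: 0.0155
```

```bash
python3 - <<'E'
from h import *
print(tool()[0],monitor.observe()["tool_rot"],delta([.417,-.2998,.20],[np.pi,0,-.2255]),delta([.48,-.22,.24],[np.pi,0,0.03]))
E
```

```text
[ 0.41602924 -0.29856481  0.03417369] [-3.14148025e+00 -3.30233837e-05 -2.25592625e-01] (array([ 0.0012,  0.001 , -0.1658]), array([-0.01, -0.  , -0.01])) (array([ 0.0448, -0.0909, -0.2058]), array([-1.000e-02, -0.000e+00, -1.464e+01]))
```

```bash
python3 - <<'E'
from h import *
print(delta([.575,-.165,.25],[np.pi,0,0.03]))
E
```

```text
(array([ 0.1251, -0.1658, -0.2158]), array([-1.000e-02, -0.000e+00, -1.464e+01]))
```

Emit:
move_arm --deltas '[{"x": 0,"y": 0,"z": -0.05,"wx": 0,"wy": 0,"wz": 0,"hand": 0.1},{"x": 0,"y": 0,"z": -0.1,"wx": 0,"wy": 0,"wz": 0,"hand": 0.1},{"x": 0,"y": 0,"z": -0.15,"wx": 0,"wy": 0,"wz": 0,"hand": 0.1},{"x": 0.0,"y": 0,"z": -0.2,"wx": 0,"wy": 0,"wz": 0,"hand": 0.1},{"x": 0.0,"y": 0,"z": -0.215,"wx": 0,"wy": 0,"wz": 0,"hand": 0.1}]'

```text
time: 4.82
tool_pos: [0.4167, -0.2994, 0.2526]
tool_rot: [3.139, -0.005, -0.226]
contact_force: [0.2, 0.1, -1.0]
opening: 0.0156
```

Emit:
move_arm --deltas '[{"x": 0.125,"y": -0.166,"z": 0,"wx": 0,"wy": 0,"wz": -14.6,"hand": 0.1},{"x": 0.125,"y": -0.166,"z": 0,"wx": 0,"wy": 0,"wz": -14.6,"hand": 0.1},{"x": 0.125,"y": -0.166,"z": 0,"wx": 0,"wy": 0,"wz": -14.6,"hand": 0.1},{"x": 0.125,"y": -0.166,"z": 0,"wx": 0,"wy": 0,"wz": -14.6,"hand": 0.1},{"x": 0.125,"y": -0.166,"z": 0,"wx": 0,"wy": 0,"wz": -14.6,"hand": 0.1},{"x": 0.125,"y": -0.166,"z": 0,"wx": 0,"wy": 0,"wz": -14.6,"hand": 0.1}]'

```text
time: 5.58
tool_pos: [0.574, -0.1658, 0.249]
tool_rot: [3.141, 0.001, 0.028]
contact_force: [-0.3, 0.1, -0.9]
opening: 0.0156
```

```bash
python3 - <<'E'
from h import *
viewer.read_camera("top") # let it settle
p,im=shot("wrist","w3"); print(tool()[0],monitor.observe()["tool_rot"])
np.savez("pics/w3p.npz",**p)
E
```

```text
[ 0.5740243  -0.1660752   0.24935789] [3.14141335e+00 2.97565629e-04 2.71920744e-02]
```

View pics/w3.png

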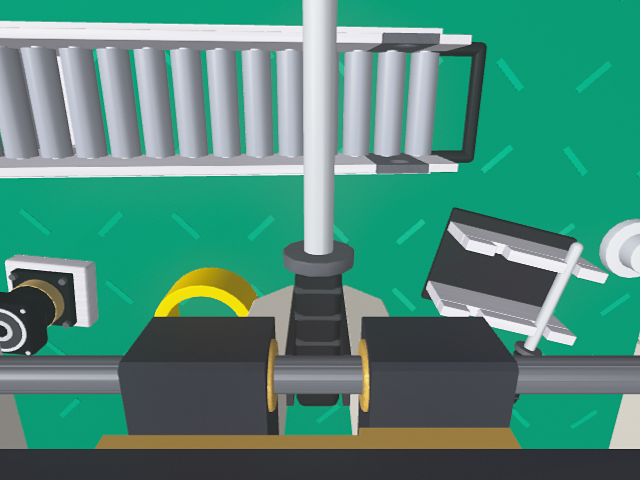

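The low-end brackets show at about (399,163) near and (407,42) far; the held rod lies along column 319. Next an enlarged look at the brackets.

```bash
python3 - <<'E'
from h import *
im=np.load("pics/w3.npy"); a=cv2.resize(im[25:65,355:455],None,fx=7,fy=7,interpolation=2);b=cv2.resize(im[140:180,355:455],None,fx=7,fy=7,interpolation=2)
cv2.imwrite("pics/c2.png",np.vstack([a,b]))
g=im.astype(int).sum(2)
for r in (5,100,200,235): 
    d=np.abs(np.diff(g[r,290:350])); print(r,290+np.argsort(d)[-4:])
E
```

```text
5 [336 337 302 301]
100 [342 303 343 302]
200 [333 304 302 303]
235 [344 332 304 303]
```

View pics/c2.png

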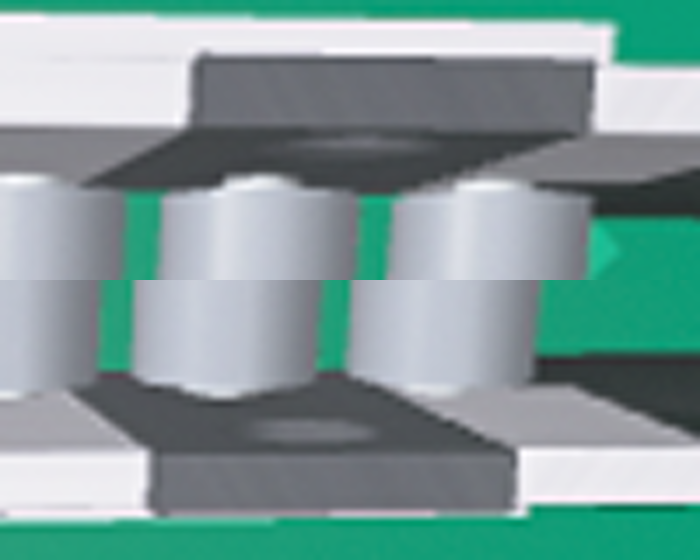

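```bash
cat > deck.py <<'E'
from h import *
import json
def fit(p,px,loc):
    "px corners + local deck coords -> x0,y0,yaw ; z known"
    s,c=np.sin(.08),np.cos(.08); loc=np.array(loc,float)/1000
    W=np.array([cast(p,u,.105+s*l[1]+c*l[2]) for u,l in zip(px,loc)])
    H=np.c_[loc[:,0],c*loc[:,1]-s*loc[:,2]]   # horizontal coords before yaw
    hc,wc=H.mean(0),W[:,:2].mean(0); A=H-hc;B=W[:,:2]-wc
    yaw=np.arctan2((A[:,0]*B[:,1]-A[:,1]*B[:,0]).sum(),(A*B).sum())
    R=np.array([[np.cos(yaw),-np.sin(yaw)],[np.sin(yaw),np.cos(yaw)]]); o=wc-R@hc
    print("resid mm",((H@R.T+o-W[:,:2])*1000).round(1).tolist()); return o,yaw
def world(o,yaw,l):
    l=np.array(l,float)/1000; s,c=np.sin(.08),np.cos(.08); h=np.array([l[0],c*l[1]-s*l[2]])
    R=np.array([[np.cos(yaw),-np.sin(yaw)],[np.sin(yaw),np.cos(yaw)]]); return np.r_[R@h+o,.105+s*l[1]+c*l[2]]
E
python3 - <<'E'
from deck import *
p=dict(np.load("pics/w3p.npz"))
px=[(383.6,32.9),(440,33.6),(439.3,43.9),(382.1,43.1),(376.1,164.6),(429,164.6),(429.6,173.3),(376.4,173.3)]
y1,y2=-177,-213
loc=[(44,y1,27),(44,y2,27),(38,y2,27),(38,y1,27),(-38,y1,27),(-38,y2,27),(-44,y2,27),(-44,y1,27)]
o,yaw=fit(p,px,loc); e=world(o,yaw,(0,-195,12)); print("deck",o,yaw,"low",e,"high",world(o,yaw,(0,155,12)))
# top view estimate using all four bracket centres
pt=viewer.camera_params("top"); f=lambda u,v:(125+u/2.15,130+v/2.15)
print(fit(pt,[f(262,25),f(263,100),f(592,30),f(597,102)],[(41,155,27),(-41,155,27),(41,-195,27),(-41,-195,27)]))
a=cast(p,(319.3,5),.268);b=cast(p,(318.2,200),.268); print("rod",a,b,"yaw",np.arctan2(*(a-b)[1::-1]))
pos,R=tool(); d=R.inv(); print("rod in tool",d.apply(a-pos),d.apply(b-pos)); print(pos,R.as_euler("xyz"))
E
```

```text
resid mm [[0.3, 0.2], [0.2, 0.0], [0.1, 0.1], [0.1, -0.4], [-0.3, -0.7], [0.0, 0.1], [0.0, 1.0], [-0.4, -0.2]]
deck [ 0.64804005 -0.02625215] 0.02278171434673426 low [ 0.65248974 -0.22153678  0.10137826] high [0.64454233 0.12725329 0.1293484 ]
resid mm [[0.4, 0.6], [-1.0, 2.5], [1.8, -2.7], [-1.3, -0.5]]
(array([ 0.64104054, -0.02679492]), np.float64(0.021880507904817444))
rod [ 0.68354701 -0.16395673  0.268     ] [ 0.62520435 -0.16517909  0.268     ] yaw 0.02094841826798465
rod in tool [ 0.10953427  0.00086344 -0.01867455] [ 0.05117995  0.00049909 -0.01865725]
[ 0.5740243  -0.1660752   0.24935789] [3.14141335e+00 2.97565629e-04 2.71920744e-02]
```

```bash
python3 - <<'E'
from h import *
print(delta([.4505,-.2259,.22],[np.pi,0,0.029]),delta([.4505,-.2259,.0806],[np.pi,0,0.029]))
E
```

```text
(array([-0.1251,  0.0564,  0.0294]), array([ 0.01,  0.02, -0.1 ])) (array([-0.1251,  0.0564,  0.1688]), array([ 0.01,  0.02, -0.1 ]))
```

Emit:
move_arm --deltas '[{"x": -0.06,"y": 0.027,"z": 0.01,"wx": 0,"wy": 0,"wz": -0.1,"hand": 0.1},{"x": -0.11,"y": 0.05,"z": 0.03,"wx": 0,"wy": 0,"wz": -0.1,"hand": 0.1},{"x": -0.1251,"y": 0.0564,"z": 0.06,"wx": 0,"wy": 0,"wz": -0.1,"hand": 0.1},{"x": -0.1251,"y": 0.0564,"z": 0.11,"wx": 0,"wy": 0,"wz": -0.1,"hand": 0.1},{"x": -0.1251,"y": 0.0564,"z": 0.15,"wx": 0,"wy": 0,"wz": -0.1,"hand": 0.1},{"x": -0.1251,"y": 0.0564,"z": 0.1685,"wx": 0,"wy": 0,"wz": -0.1,"hand": 0.1},{"x": -0.1251,"y": 0.0564,"z": 0.1685,"wx": 0,"wy": 0,"wz": -0.1,"hand": 0.1},{"x": -0.1251,"y": 0.0564,"z": 0.1685,"wx": 0,"wy": 0,"wz": -0.1,"hand": 0.1}]'

```text
time: 6.68
tool_pos: [0.4518, -0.2257, 0.0818]
tool_rot: [3.14, -0.002, 0.03]
contact_force: [-0.5, 0.1, -0.6]
opening: 0.0158
```

```bash
python3 - <<'E'
from h import *
im1=viewer.read_camera("scene")[:,:,::-1].copy()
p,im=shot("wrist","w4"); print(monitor.observe()); print(delta([.4505,-.2259,.0806],[np.pi,0,0.029]))
a=cv2.resize(im[0:240,220:420],None,fx=2,fy=2); b=cv2.resize(im1[290:410,240:360],None,fx=3.2,fy=3.2,interpolation=2)
c=np.zeros((480,800,3),np.uint8); c[:,:400]=a; c[:384,410:794]=b; cv2.imwrite("pics/w4.png",c)
E
```

```text
{'time': 6.775, 'qpos': array([-6.14531441e-01,  4.73908283e-01,  1.77086650e+00,  9.59851556e-05,
        8.94308301e-01,  9.25765834e-01]), 'qvel': array([ 0.00475863,  0.00230265,  0.00134937, -0.00062656, -0.00288093,
        0.00115729]), 'joint_efforts': array([-1.08284019e-01, -4.43978119e+01, -1.89757526e+01,  8.32873047e-02,
       -8.71486659e-02, -7.42159300e-04]), 'tool_pos': array([ 0.45208698, -0.22549416,  0.08199175]), 'tool_rot': array([ 3.14014377e+00, -2.05044100e-03,  3.04405387e-02]), 'contact_force': array([ 0.89205611, -0.08974096, -1.50886934]), 'torque': array([-0.10147764,  0.2650704 ,  0.00365665]), 'opening': 0.016146721455201254}
(array([-0.0016,  0.0004,  0.0014]), array([ 0.08, -0.12,  0.08]))
```

View pics/w4.png

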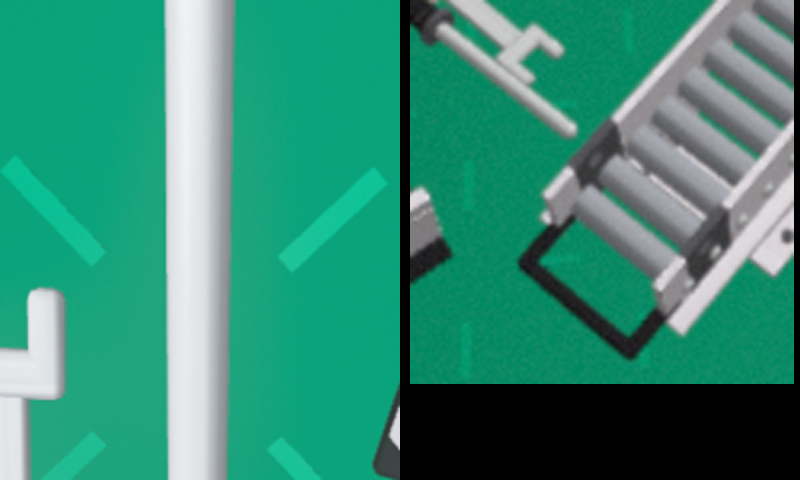

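Emit:
move_arm --deltas '[{"x": 0.0,"y": 0.0004,"z": 0.0012,"wx": 0,"wy": 0,"wz": 0,"hand": 0.1},{"x": 0.007,"y": 0.0004,"z": 0.0012,"wx": 0,"wy": 0,"wz": 0,"hand": 0.1},{"x": 0.013,"y": 0.0004,"z": 0.0012,"wx": 0,"wy": 0,"wz": 0,"hand": 0.1},{"x": 0.019,"y": 0.0004,"z": 0.0012,"wx": 0,"wy": 0,"wz": 0,"hand": 0.1},{"x": 0.025,"y": 0.0004,"z": 0.0012,"wx": 0,"wy": 0,"wz": 0,"hand": 0.1},{"x": 0.031,"y": 0.0004,"z": 0.0012,"wx": 0,"wy": 0,"wz": 0,"hand": 0.1},{"x": 0.037,"y": 0.0004,"z": 0.0012,"wx": 0,"wy": 0,"wz": 0,"hand": 0.1},{"x": 0.04,"y": 0.0004,"z": 0.0012,"wx": 0,"wy": 0,"wz": 0,"hand": 0.1}]'

```text
time: 7.78
tool_pos: [0.492, -0.2239, 0.0795]
tool_rot: [-3.142, -0.0, 0.031]
contact_force: [0.6, -0.1, -2.1]
opening: 0.016
```

```bash
python3 - <<'E'
from h import *
viewer.read_camera("top");s=monitor.observe(); print(s["contact_force"],s["torque"]); print(s["tool_pos"],s["tool_rot"])
e=np.array([.6525,-.2215]); t=.0228; q=e-.162*np.array([np.cos(t),np.sin(t)]); print(q,delta([*q,.0806],[np.pi,0,.029]))
E
```

```text
[-0.21443213 -0.79097659  0.10990101] [-0.08270318  0.22125752 -0.04006512]
[ 0.49212633 -0.22398745  0.07947244] [ 3.14156641e+00 -3.15238635e-04  3.10465925e-02]
[ 0.49054211 -0.22519328] (array([-0.0016,  0.0012, -0.0011]), array([ 0.  , -0.02,  0.12]))
```

Emit:
move_arm --deltas '[{"x": 0.006,"y": 0.0008,"z": -0.001,"wx": 0,"wy": 0,"wz": 0,"hand": 0.1},{"x": 0.014,"y": 0.0008,"z": -0.001,"wx": 0,"wy": 0,"wz": 0,"hand": 0.1},{"x": 0.022,"y": 0.0008,"z": -0.001,"wx": 0,"wy": 0,"wz": 0,"hand": 0.1},{"x": 0.03,"y": 0.0008,"z": -0.001,"wx": 0,"wy": 0,"wz": 0,"hand": 0.1},{"x": 0.038,"y": 0.0008,"z": -0.001,"wx": 0,"wy": 0,"wz": 0,"hand": 0.1},{"x": 0.046,"y": 0.0008,"z": -0.001,"wx": 0,"wy": 0,"wz": 0,"hand": 0.1},{"x": 0.054,"y": 0.0008,"z": -0.001,"wx": 0,"wy": 0,"wz": 0,"hand": 0.1},{"x": 0.06,"y": 0.0008,"z": -0.001,"wx": 0,"wy": 0,"wz": 0,"hand": 0.1}]'

```text
time: 8.82
tool_pos: [0.5521, -0.2229, 0.0805]
tool_rot: [-3.142, -0.0, 0.031]
contact_force: [-0.5, 0.7, -1.0]
opening: 0.0155
```

```bash
python3 - <<'E'
from h import *
viewer.read_camera("top");s=monitor.observe(); print(s["contact_force"],s["torque"]); print(s["tool_pos"],s["tool_rot"])
p,im=shot("wrist","w5"); a=im[0:340,200:440]; b=viewer.read_camera("scene")[290:410,240:360,::-1]
c=np.zeros((510,770,3),np.uint8); c[:,:360]=cv2.resize(a,(360,510)); c[:400,365:765]=cv2.resize(b,(400,400),interpolation=2); cv2.imwrite("pics/w5.png",c)
E
```

```text
[ 0.60777869 -0.38980246 -0.84144768] [-0.05674205  0.17765692  0.01234763]
[ 0.55267166 -0.22292463  0.08049382] [ 3.14143762e+00 -7.87788158e-04  3.10474857e-02]
```

View pics/w5.png

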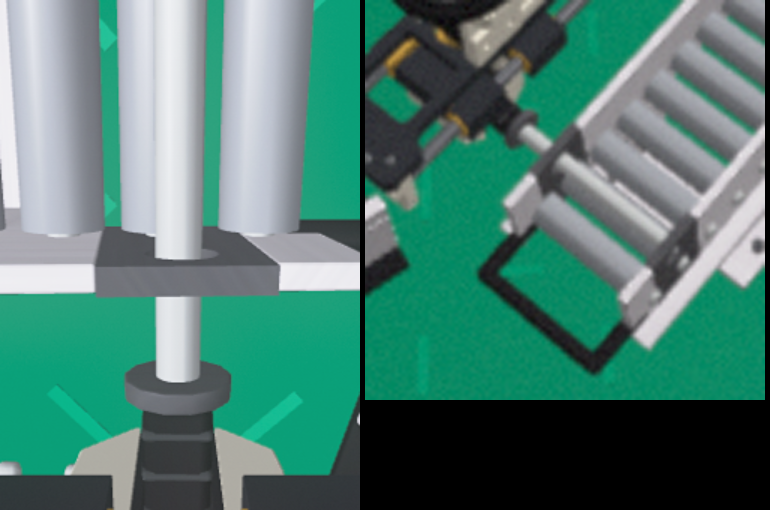

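Emit:
move_arm --deltas '[{"x": 0.006,"y": 0,"z": 0,"wx": 0,"wy": 0,"wz": 0,"hand": 0.1},{"x": 0.012,"y": 0,"z": 0,"wx": 0,"wy": 0,"wz": 0,"hand": 0.1},{"x": 0.017,"y": 0,"z": 0,"wx": 0,"wy": 0,"wz": 0,"hand": 0.1},{"x": 0.02,"y": 0,"z": 0,"wx": 0,"wy": 0,"wz": 0,"hand": 0.1},{"x": 0.021,"y": 0,"z": 0,"wx": 0,"wy": 0,"wz": 0,"hand": 0.1},{"x": 0.022,"y": 0,"z": 0,"wx": 0,"wy": 0,"wz": 0,"hand": 0.1}]'

```text
time: 9.72
tool_pos: [0.5735, -0.2222, 0.0804]
tool_rot: [-3.141, 0.0, 0.031]
contact_force: [0.3, 0.2, -1.4]
opening: 0.0157
```

Emit:
move_arm --deltas '[{"x": 0.001,"y": 0,"z": 0,"wx": 0,"wy": 0,"wz": 0,"hand": 0.1},{"x": 0.002,"y": 0,"z": 0,"wx": 0,"wy": 0,"wz": 0,"hand": 0.1}]'

```text
time: 9.98
tool_pos: [0.5746, -0.2222, 0.0804]
tool_rot: [-3.141, 0.002, 0.031]
contact_force: [-6.8, -0.5, 2.3]
opening: 0.0158
```

Emit:
move_arm --deltas '[{"x": 0.001,"y": 0,"z": 0,"wx": 0,"wy": 0,"wz": 0,"hand": 0.1},{"x": 0.0015,"y": 0,"z": 0,"wx": 0,"wy": 0,"wz": 0,"hand": 0.1},{"x": 0.0015,"y": 0,"z": 0,"wx": 0,"wy": 0,"wz": 0,"hand": 0.1}]'

```text
time: 10.35
tool_pos: [0.5745, -0.2221, 0.0804]
tool_rot: [-3.14, 0.005, 0.031]
contact_force: [-10.4, -0.4, 4.5]
opening: 0.0159
```

```bash
python3 - <<'E'
from h import *
p,im=shot("wrist","w6",(200,0,440,400),1.5); s=monitor.observe(); print(s["contact_force"],s["tool_pos"])
E
```

```text
[-10.48663381  -0.01393822   5.07411724] [ 0.57452824 -0.22215585  0.0804294 ]
```

View pics/w6.png

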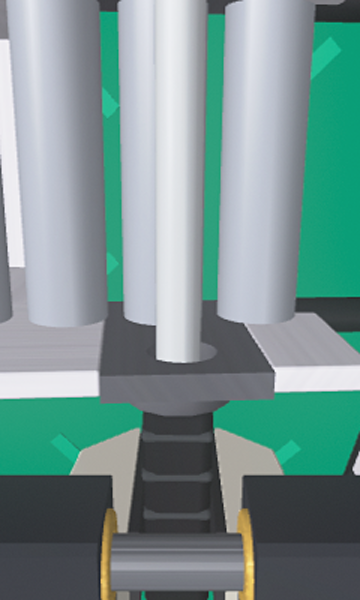

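Emit:
move_arm --deltas '[{"x": 0,"y": 0,"z": 0,"wx": 0,"wy": 0,"wz": 0,"hand": 0.4},{"x": 0,"y": 0,"z": 0,"wx": 0,"wy": 0,"wz": 0,"hand": 0.4},{"x": 0,"y": 0,"z": 0,"wx": 0,"wy": 0,"wz": 0,"hand": 0.4},{"x": 0,"y": 0,"z": -0.02,"wx": 0,"wy": 0,"wz": 0,"hand": 0.4},{"x": 0,"y": 0,"z": -0.06,"wx": 0,"wy": 0,"wz": 0,"hand": 0.4},{"x": 0,"y": 0,"z": -0.12,"wx": 0,"wy": 0,"wz": 0,"hand": 0.9},{"x": 0,"y": 0,"z": -0.17,"wx": 0,"wy": 0,"wz": 0,"hand": 1},{"x": 0,"y": 0,"z": -0.18,"wx": 0,"wy": 0,"wz": 0,"hand": 1}]'

```text
time: 11.4
tool_pos: [0.5785, -0.2227, 0.265]
tool_rot: [3.138, -0.007, 0.031]
contact_force: [0.1, 0.2, -0.2]
opening: 0.0622
```

```bash
python3 - <<'E'
from h import *
s=monitor.observe(); print(s["tool_pos"],delta([.45,.15,.27],[np.pi,0,0]))
E
```

```text
[ 0.57854552 -0.22269267  0.26498907] (array([-0.1168, -0.3765, -0.0073]), array([ 0.21, -0.41,  1.79]))
```

Emit:
move_arm --deltas '[{"x": -0.117,"y": -0.3765,"z": -0.01,"wx": 0,"wy": 0,"wz": 1.8,"hand": 1},{"x": -0.117,"y": -0.3765,"z": -0.01,"wx": 0,"wy": 0,"wz": 1.8,"hand": 1},{"x": -0.117,"y": -0.3765,"z": -0.01,"wx": 0,"wy": 0,"wz": 1.8,"hand": 1},{"x": -0.117,"y": -0.3765,"z": -0.01,"wx": 0,"wy": 0,"wz": 1.8,"hand": 1},{"x": -0.117,"y": -0.3765,"z": -0.01,"wx": 0,"wy": 0,"wz": 1.8,"hand": 1},{"x": -0.117,"y": -0.3765,"z": -0.01,"wx": 0,"wy": 0,"wz": 1.8,"hand": 1},{"x": -0.117,"y": -0.3765,"z": -0.01,"wx": 0,"wy": 0,"wz": 1.8,"hand": 1},{"x": -0.117,"y": -0.3765,"z": -0.01,"wx": 0,"wy": 0,"wz": 1.8,"hand": 1}]'

```text
time: 12.4
tool_pos: [0.4477, 0.1518, 0.2699]
tool_rot: [3.142, 0.001, 0.003]
contact_force: [0.5, 0.1, -0.1]
opening: 0.0918
```

```bash
python3 - <<'E'
from h import *
viewer.read_camera("scene")
p,im=shot("wrist","w7"); np.savez("pics/w7p.npz",**p); print(tool()[0],monitor.observe()["tool_rot"])
E
```

```text
[0.44851159 0.15012327 0.26998085] [ 3.14114761e+00  7.43338090e-04 -2.55159234e-04]
```

View pics/w7.png

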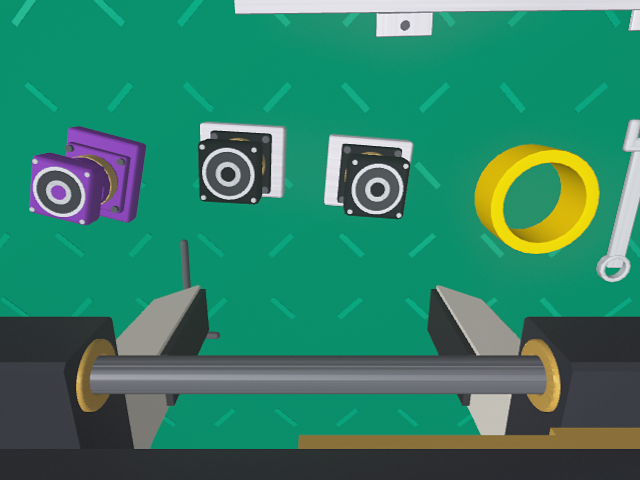

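```bash
cat > gear.py <<'E'
from h import *
def gears(im,p,wins):
    g=cv2.cvtColor(im,cv2.COLOR_BGR2HSV); m=((g[:,:,1]<70)&(g[:,:,2]>130)).astype(np.uint8)
    for (a,b,c,d) in wins:
        n,lab,st,cen=cv2.connectedComponentsWithStats(m[b:d,a:c],connectivity=8)
        for i in range(1,n):
            x,y,w,h,A=st[i]
            if A>4 : print((a+x,b+y,w,h,A),"bbox c",(a+x+w/2,b+y+h/2),cast(p,(a+x+w/2-.5,b+y+h/2-.5),.086).round(4))
E
python3 - <<'E'
from gear import *
im=np.load("pics/w7.npy");p=dict(np.load("pics/w7p.npz"))
gears(im,p,[(190,115,295,212),(320,125,420,225)])
E
```

```text
(np.int32(200), np.int32(122), np.int32(85), np.int32(76), np.int32(1641)) bbox c (np.float64(242.5), np.float64(160.0)) [0.4834 0.2107 0.086 ]
(np.int32(199), np.int32(145), np.int32(6), np.int32(5), np.int32(22)) bbox c (np.float64(202.0), np.float64(147.5)) [0.4932 0.2422 0.086 ]
(np.int32(202), np.int32(148), np.int32(53), np.int32(52), np.int32(626)) bbox c (np.float64(228.5), np.float64(174.0)) [0.4722 0.2227 0.086 ]
(np.int32(251), np.int32(148), np.int32(6), np.int32(5), np.int32(22)) bbox c (np.float64(254.0), np.float64(150.5)) [0.4909 0.2012 0.086 ]
(np.int32(216), np.int32(162), np.int32(25), np.int32(25), np.int32(326)) bbox c (np.float64(228.5), np.float64(174.5)) [0.4717 0.2227 0.086 ]
(np.int32(201), np.int32(195), np.int32(5), np.int32(5), np.int32(21)) bbox c (np.float64(203.5), np.float64(197.5)) [0.4528 0.2444 0.086 ]
(np.int32(251), np.int32(198), np.int32(5), np.int32(5), np.int32(21)) bbox c (np.float64(253.5), np.float64(200.5)) [0.4502 0.2035 0.086 ]
(np.int32(324), np.int32(134), np.int32(89), np.int32(72), np.int32(1674)) bbox c (np.float64(368.5), np.float
[... 179 characters left out ...]
nt32(352), np.int32(164), np.int32(52), np.int32(50), np.int32(612)) bbox c (np.float64(378.0), np.float64(189.0)) [0.4598 0.1015 0.086 ]
(np.int32(403), np.int32(164), np.int32(6), np.int32(5), np.int32(23)) bbox c (np.float64(406.0), np.float64(166.5)) [0.4782 0.0799 0.086 ]
(np.int32(365), np.int32(177), np.int32(25), np.int32(25), np.int32(327)) bbox c (np.float64(377.5), np.float64(189.5)) [0.4594 0.1019 0.086 ]
(np.int32(347), np.int32(210), np.int32(6), np.int32(4), np.int32(20)) bbox c (np.float64(350.0), np.float64(212.0)) [0.4404 0.1239 0.086 ]
(np.int32(396), np.int32(213), np.int32(6), np.int32(5), np.int32(20)) bbox c (np.float64(399.0), np.float64(215.5)) [0.4374 0.0831 0.086 ]
```

```bash
python3 - <<'E'
from h import *
print(delta([.4594,.1018,.053],[np.pi,0,-.075]))
E
```

```text
(array([0.0111, 0.0482, 0.217 ]), array([0.03, 0.04, 4.28]))
```

Emit:
move_arm --deltas '[{"x": 0.011,"y": 0.048,"z": 0.03,"wx": 0,"wy": 0,"wz": 4.3,"hand": 1},{"x": 0.011,"y": 0.048,"z": 0.08,"wx": 0,"wy": 0,"wz": 4.3,"hand": 1},{"x": 0.011,"y": 0.048,"z": 0.12,"wx": 0,"wy": 0,"wz": 4.3,"hand": 1},{"x": 0.011,"y": 0.048,"z": 0.14,"wx": 0,"wy": 0,"wz": 4.3,"hand": 1},{"x": 0.011,"y": 0.048,"z": 0.17,"wx": 0,"wy": 0,"wz": 4.3,"hand": 1},{"x": 0.011,"y": 0.048,"z": 0.2,"wx": 0,"wy": 0,"wz": 4.3,"hand": 1},{"x": 0.011,"y": 0.048,"z": 0.217,"wx": 0,"wy": 0,"wz": 4.3,"hand": 1},{"x": 0.011,"y": 0.048,"z": 0.217,"wx": 0,"wy": 0,"wz": 4.3,"hand": 1}]'

```text
time: 13.5
tool_pos: [0.4588, 0.1013, 0.0522]
tool_rot: [3.141, 0.003, -0.078]
contact_force: [-1.0, 0.2, -0.2]
opening: 0.0919
```

```bash
python3 - <<'E'
from h import *
viewer.read_camera("top");s=monitor.observe(); print(s["tool_pos"],s["tool_rot"],s["contact_force"],delta([.4594,.1018,.053],[np.pi,0,-.075]))
E
```

```text
[0.45952991 0.1015137  0.05314564] [ 3.14138132e+00  1.22130534e-03 -7.72625083e-02] [1.33464532 0.53750446 0.02235644] (array([-0.0002, -0.0003,  0.0001]), array([ 0.01,  0.07, -0.13]))
```

Emit:
move_arm --deltas '[{"x": 0,"y": 0,"z": 0,"wx": 0,"wy": 0,"wz": 0,"hand": 0.45},{"x": 0,"y": 0,"z": 0,"wx": 0,"wy": 0,"wz": 0,"hand": 0.45},{"x": 0,"y": 0,"z": 0,"wx": 0,"wy": 0,"wz": 0,"hand": 0.45},{"x": 0,"y": 0,"z": 0,"wx": 0,"wy": 0,"wz": 0,"hand": 0.45},{"x": 0,"y": 0,"z": -0.01,"wx": 0,"wy": 0,"wz": 0,"hand": 0.45},{"x": 0,"y": 0,"z": -0.04,"wx": 0,"wy": 0,"wz": 0,"hand": 0.45},{"x": 0,"y": 0,"z": -0.1,"wx": 0,"wy": 0,"wz": 0,"hand": 0.45},{"x": 0,"y": 0,"z": -0.16,"wx": 0,"wy": 0,"wz": 0,"hand": 0.45}]' --grip_force 45

```text
time: 14.55
tool_pos: [0.4584, 0.1025, 0.2149]
tool_rot: [3.141, 0.002, -0.075]
contact_force: [2.1, 0.3, -6.0]
opening: 0.0494
```

```bash
cat >> deck.py <<'E'
O=np.array([.64804,-.02625]); YAW=.0228
def deckpose(l,dyaw=0.): # TCP pose in deck coords(mm), tool square to the deck
    R=Ro.from_euler("z",YAW+dyaw)*Ro.from_euler("x",.08)*Ro.from_euler("x",np.pi); return world(O,YAW,l),R.as_euler("xyz")
E
python3 - <<'E'
from deck import *
s=monitor.observe(); print(s["tool_pos"],s["contact_force"],s["opening"])
for z in (120,56): 
    q=deckpose((0,100,z)); print(q,delta(*q))
E
```

```text
[0.45841135 0.10252821 0.21487257] [ 2.11611825  0.28947813 -5.99758936] 0.04942643375549369
(array([0.64598612, 0.06381699, 0.23260767]), array([-3.06159265,  0.        ,  0.0228    ])) (array([ 0.1899,  0.0245, -0.0182]), array([ 4.59, -0.09, -5.63]))
(array([0.64586952, 0.0689302 , 0.16881236]), array([-3.06159265,  0.        ,  0.0228    ])) (array([0.1896, 0.0194, 0.0456]), array([ 4.59, -0.09, -5.63]))
```

Emit:
move_arm --deltas '[{"x": 0.03,"y": 0.004,"z": -0.018,"wx": 1,"wy": 0,"wz": -1.5,"hand": 0.45},{"x": 0.08,"y": 0.01,"z": -0.018,"wx": 2,"wy": 0,"wz": -3,"hand": 0.45},{"x": 0.13,"y": 0.017,"z": -0.018,"wx": 4.6,"wy": 0,"wz": -5.6,"hand": 0.45},{"x": 0.17,"y": 0.022,"z": -0.018,"wx": 4.6,"wy": 0,"wz": -5.6,"hand": 0.45},{"x": 0.19,"y": 0.0245,"z": -0.018,"wx": 4.6,"wy": 0,"wz": -5.6,"hand": 0.45},{"x": 0.19,"y": 0.0245,"z": -0.018,"wx": 4.6,"wy": 0,"wz": -5.6,"hand": 0.45},{"x": 0.19,"y": 0.0245,"z": -0.018,"wx": 4.6,"wy": 0,"wz": -5.6,"hand": 0.45}]'

```text
time: 15.42
tool_pos: [0.6459, 0.064, 0.2309]
tool_rot: [-3.061, -0.001, 0.022]
contact_force: [0.2, -0.1, -5.5]
opening: 0.0495
```

```bash
python3 - <<'E'
from deck import *
viewer.read_camera("top"); s=monitor.observe(); print(s["tool_pos"],s["tool_rot"],s["contact_force"],s["opening"])
for z in (120,56): print(delta(*deckpose((0,100,z))))
p,im=shot("wrist","w8",(150,0,490,450),1.33); 
E
```

```text
[0.64598997 0.0641659  0.23132377] [-3.06118413e+00 -2.34504629e-03  2.25448949e-02] [ 0.75551643  0.01573841 -5.41756206] 0.04987798142777166
(array([-0.    ,  0.0002, -0.0013]), array([-0.02, -0.14, -0.  ]))
(array([-0.0002,  0.0003,  0.0627]), array([-0.02, -0.14, -0.  ]))
```

View pics/w8.png

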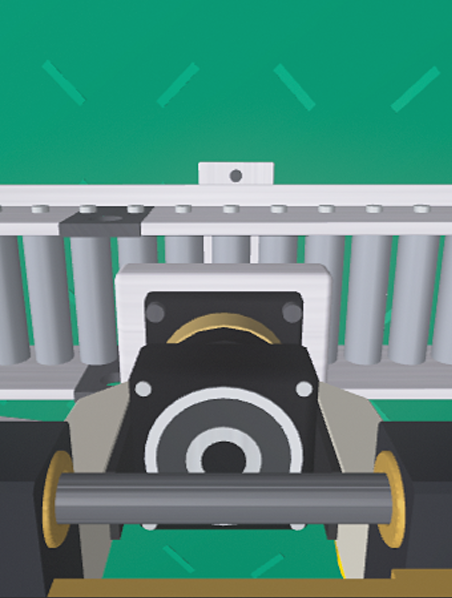

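Emit:
move_arm --deltas '[{"x": 0,"y": 0,"z": 0.02,"wx": 0,"wy": 0,"wz": 0,"hand": 0.45},{"x": 0,"y": 0,"z": 0.035,"wx": 0,"wy": 0,"wz": 0,"hand": 0.45},{"x": 0,"y": 0,"z": 0.048,"wx": 0,"wy": 0,"wz": 0,"hand": 0.45},{"x": 0,"y": 0,"z": 0.056,"wx": 0,"wy": 0,"wz": 0,"hand": 0.45},{"x": 0,"y": 0,"z": 0.061,"wx": 0,"wy": 0,"wz": 0,"hand": 0.45},{"x": 0,"y": 0,"z": 0.063,"wx": 0,"wy": 0,"wz": 0,"hand": 0.45}]'

```text
time: 16.27
tool_pos: [0.6474, 0.0686, 0.172]
tool_rot: [-3.062, -0.006, 0.022]
contact_force: [-9.0, -2.8, 17.5]
opening: 0.05
```

Emit:
move_arm --deltas '[{"x": 0,"y": 0,"z": 0.001,"wx": 0,"wy": 0,"wz": 0,"hand": 0.45},{"x": 0,"y": 0,"z": 0.0015,"wx": 0,"wy": 0,"wz": 0,"hand": 0.45},{"x": 0,"y": 0,"z": 0.0015,"wx": 0,"wy": 0,"wz": 0,"hand": 0.45}]'

```text
time: 16.65
tool_pos: [0.6474, 0.0686, 0.172]
tool_rot: [-3.062, -0.008, 0.022]
contact_force: [-9.4, -2.5, 16.9]
opening: 0.0497
```

```bash
python3 - <<'E'
from deck import *
b=viewer.read_camera("scene")[170:290,340:480,::-1]; t=viewer.read_camera("top")[120:210,200:330,::-1]
p,im=shot("wrist","w9")
c=np.zeros((600,800,3),np.uint8); c[:420,:380]=im[30:450,130:510]; c[:345,390:792]=cv2.resize(b,(402,345),interpolation=2); c[350:600,390:751]=cv2.resize(t,(361,250),interpolation=2); cv2.imwrite("pics/w9.png",c)
s=monitor.observe(); print(s["tool_pos"],s["tool_rot"],s["contact_force"],s["torque"])
E
```

```text
[0.64736918 0.06864653 0.17202596] [-3.06193249 -0.00772237  0.02225525] [-9.18663734 -1.12896002 17.46627009] [-0.18110735  2.08914547  0.10770359]
```

View pics/w9.png

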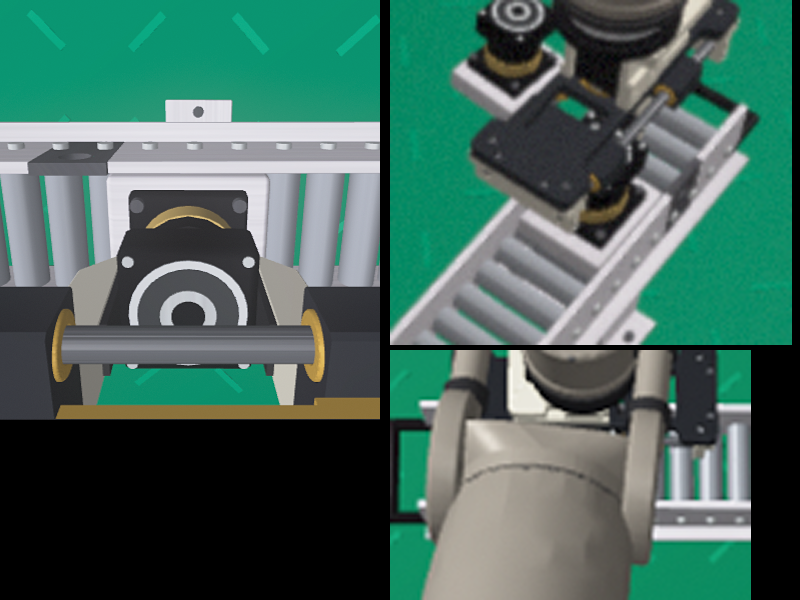

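```bash
python3 - <<'E'
from deck import *
p=viewer.camera_params("wrist"); im=np.load("pics/w9.npy")
g=cv2.cvtColor(im,cv2.COLOR_BGR2GRAY); print("col 330 (carrier)",g[185:225,330].tolist()); print("col 420",g[185:225,420].tolist())
R=np.array([[np.cos(YAW),np.sin(YAW)],[-np.sin(YAW),np.cos(YAW)]])
for n,uv,z in [("carrier far edge zc26",(320,207),.139),("zc20",(320,207),.133),("rail inner top",(420,203),.137),("rail outer top",(420,193),.137)]:
    print(n,(R@(cast(p,uv,z)[:2]-O)).round(4))
pos,_=tool(); print("tool",R@(pos[:2]-O))
# predicted pixels of rail top edges
for x in (38,44): print(x,proj(p,world(O,YAW,(x,50,24))))
E
```

```text
col 330 (carrier) [158, 158, 157, 155, 153, 155, 185, 219, 223, 221, 221, 221, 223, 224, 224, 223, 224, 221, 174, 154, 159, 182, 202, 217, 219, 223, 227, 228, 227, 226, 223, 223, 224, 228, 231, 76, 52, 55, 56, 58]
col 420 [156, 158, 156, 153, 152, 156, 198, 220, 222, 222, 222, 222, 221, 220, 220, 220, 221, 219, 165, 154, 155, 155, 154, 154, 155, 153, 153, 154, 153, 152, 151, 151, 151, 151, 151, 149, 149, 149, 149, 147]
carrier far edge zc26 [0.0371 0.096 ]
zc20 [0.0356 0.0965]
rail inner top [0.0393 0.0504]
rail outer top [0.044  0.0507]
tool [0.00149281 0.09488716]
38 [[423.78612381 203.75489027]]
44 [[424.74882354 191.11473855]]
```

The gear sits between the rails (far edge at deck x = +35.6 mm) and slipped about 6 mm down in the grip, so it is already on the rollers. I'll relieve the pressure, then release.

Emit:
move_arm --deltas '[{"x": -0.001,"y": 0,"z": -0.002,"wx": 0,"wy": 0,"wz": 0,"hand": 0.45},{"x": -0.001,"y": 0,"z": -0.004,"wx": 0,"wy": 0,"wz": 0,"hand": 0.45}]'

```text
time: 17.05
tool_pos: [0.6467, 0.0685, 0.1722]
tool_rot: [-3.061, -0.006, 0.022]
contact_force: [0.7, -0.7, -5.1]
opening: 0.0498
```

Emit:
move_arm --deltas '[{"x": 0,"y": 0,"z": 0.0015,"wx": 0,"wy": 0,"wz": 0,"hand": 0.45},{"x": 0,"y": 0,"z": 0.0015,"wx": 0,"wy": 0,"wz": 0,"hand": 0.65},{"x": 0,"y": 0,"z": 0.0,"wx": 0,"wy": 0,"wz": 0,"hand": 0.65},{"x": 0,"y": 0,"z": -0.03,"wx": 0,"wy": 0,"wz": 0,"hand": 0.7},{"x": 0,"y": 0,"z": -0.07,"wx": 0,"wy": 0,"wz": 0,"hand": 0.8},{"x": 0,"y": 0,"z": -0.11,"wx": 0,"wy": 0,"wz": 0,"hand": 1}]'

```text
time: 17.8
tool_pos: [0.646, 0.0598, 0.2818]
tool_rot: [-3.061, -0.004, 0.022]
contact_force: [1.3, -0.3, 0.2]
opening: 0.0794
```

```bash
python3 - <<'E'
from h import *
s=monitor.observe(); print(s["tool_pos"],delta([.45,.20,.27],[np.pi,0,-.06]))
E
```

```text
[0.64597735 0.05979118 0.28175355] (array([-0.1929, -0.1432,  0.0226]), array([-4.61, -0.02,  4.71]))
```

Emit:
move_arm --deltas '[{"x": -0.193,"y": -0.143,"z": 0.0226,"wx": -4.6,"wy": 0,"wz": 4.7,"hand": 1},{"x": -0.193,"y": -0.143,"z": 0.0226,"wx": -4.6,"wy": 0,"wz": 4.7,"hand": 1},{"x": -0.193,"y": -0.143,"z": 0.0226,"wx": -4.6,"wy": 0,"wz": 4.7,"hand": 1},{"x": -0.193,"y": -0.143,"z": 0.0226,"wx": -4.6,"wy": 0,"wz": 4.7,"hand": 1},{"x": -0.193,"y": -0.143,"z": 0.0226,"wx": -4.6,"wy": 0,"wz": 4.7,"hand": 1},{"x": -0.193,"y": -0.143,"z": 0.0226,"wx": -4.6,"wy": 0,"wz": 4.7,"hand": 1}]'

```text
time: 18.55
tool_pos: [0.4505, 0.1999, 0.2693]
tool_rot: [-3.141, -0.002, -0.059]
contact_force: [0.3, -0.1, 0.2]
opening: 0.0914
```

```bash
python3 - <<'E'
from gear import *
t=viewer.read_camera("top")[:,:,::-1].copy(); np.save("pics/t2.npy",t); cv2.imwrite("pics/t2.png",t)
p,im=shot("wrist","w10"); print(tool()[0],monitor.observe()["tool_rot"])
np.savez("pics/w10p.npz",**p)
c=np.zeros((560,640,3),np.uint8); c[:320]=im[:320]; c[325:]=cv2.resize(t[125:290,120:520],(640,264),interpolation=2)[:235]; cv2.imwrite("pics/c3.png",c)
uv=proj(p,[.472,.2228,.086])[0].astype(int); print(uv); a,b=uv
gears(im,p,[(max(a-60,0),max(b-60,0),a+60,b+60)])
E
```

```text
[0.45094271 0.19930052 0.26893946] [-3.14158007e+00 -1.07442194e-03 -6.10144031e-02]
[286 179]
(np.int64(249), np.int64(129), np.int32(85), np.int32(72), np.int32(1980)) bbox c (np.float64(291.5), np.float64(165.0)) [0.4839 0.2185 0.086 ]
(np.int64(258), np.int64(152), np.int32(6), np.int32(5), np.int32(21)) bbox c (np.float64(261.0), np.float64(154.5)) [0.4936 0.242  0.086 ]
(np.int64(310), np.int64(152), np.int32(5), np.int32(5), np.int32(21)) bbox c (np.float64(312.5), np.float64(154.5)) [0.4911 0.2012 0.086 ]
(np.int64(261), np.int64(154), np.int32(53), np.int32(52), np.int32(623)) bbox c (np.float64(287.5), np.float64(180.0)) [0.472  0.2227 0.086 ]
(np.int64(275), np.int64(168), np.int32(25), np.int32(25), np.int32(324)) bbox c (np.float64(287.5), np.float64(180.5)) [0.4716 0.2228 0.086 ]
(np.int64(310), np.int64(202), np.int32(6), np.int32(5), np.int32(20)) bbox c (np.float64(313.0), np.float64(204.5)) [0.4504 0.2035 0.086 ]
(np.int64(261), np.int64(203), np.int32(5), np.int32(4), np.int32(18)) bbox c (np.float64(263.5), np.float64(205.0)) [0.4525 0.2442 0.086 ]
```

View pics/c3.png

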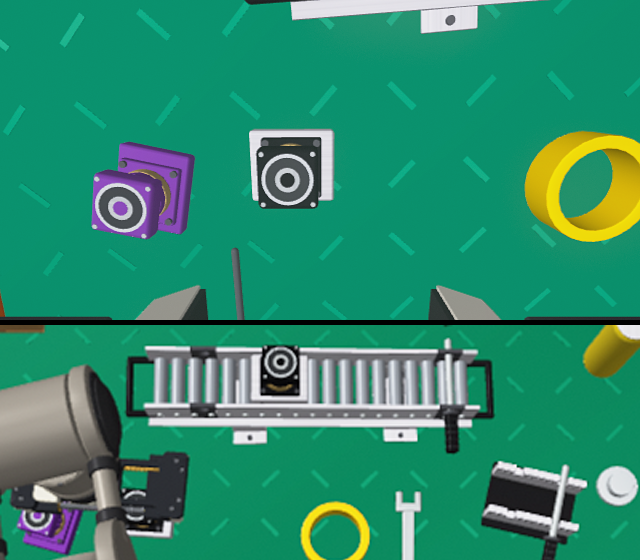

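Gear B stands upright on the lane and is rolling down; the low rod is in. Gear A hasn't moved: (0.472, 0.2228), yaw −0.06. Next I grasp it.

```bash
python3 - <<'E'
from h import *
print(delta([.472,.2228,.0515],[np.pi,0,-.06]))
E
```

```text
(array([ 0.0194, -0.0247,  0.2175]), array([-0.  , -0.06, -0.06]))
```

Emit:
move_arm --deltas '[{"x": 0.0194,"y": -0.0247,"z": 0.03,"wx": 0,"wy": 0,"wz": 0,"hand": 1},{"x": 0.0194,"y": -0.0247,"z": 0.08,"wx": 0,"wy": 0,"wz": 0,"hand": 1},{"x": 0.0194,"y": -0.0247,"z": 0.13,"wx": 0,"wy": 0,"wz": 0,"hand": 1},{"x": 0.0194,"y": -0.0247,"z": 0.16,"wx": 0,"wy": 0,"wz": 0,"hand": 1},{"x": 0.0194,"y": -0.0247,"z": 0.19,"wx": 0,"wy": 0,"wz": 0,"hand": 1},{"x": 0.0194,"y": -0.0247,"z": 0.21,"wx": 0,"wy": 0,"wz": 0,"hand": 1},{"x": 0.0194,"y": -0.0247,"z": 0.2175,"wx": 0,"wy": 0,"wz": 0,"hand": 1},{"x": 0.0194,"y": -0.0247,"z": 0.2175,"wx": 0,"wy": 0,"wz": 0,"hand": 1}]'

```text
time: 19.65
tool_pos: [0.4714, 0.2229, 0.0512]
tool_rot: [3.142, -0.0, -0.061]
contact_force: [-0.3, 0.6, -0.3]
opening: 0.0917
```

Emit:
move_arm --deltas '[{"x": 0,"y": 0,"z": 0,"wx": 0,"wy": 0,"wz": 0,"hand": 0.45},{"x": 0,"y": 0,"z": 0,"wx": 0,"wy": 0,"wz": 0,"hand": 0.45},{"x": 0,"y": 0,"z": 0,"wx": 0,"wy": 0,"wz": 0,"hand": 0.45},{"x": 0,"y": 0,"z": 0,"wx": 0,"wy": 0,"wz": 0,"hand": 0.45},{"x": 0,"y": 0,"z": 0,"wx": 0,"wy": 0,"wz": 0,"hand": 0.45}]' --grip_force 60

```text
time: 20.27
tool_pos: [0.4709, 0.2233, 0.0517]
tool_rot: [3.142, -0.001, -0.06]
contact_force: [-0.1, -1.4, 2.9]
opening: 0.0497
```

```bash
python3 - <<'E'
from deck import *
s=monitor.observe(); print(s["tool_pos"],s["tool_rot"],s["contact_force"],s["opening"])
E
```

```text
[0.47085984 0.22327921 0.0516881 ] [ 3.14154200e+00 -7.94330088e-04 -5.97683762e-02] [-0.06846524 -1.38329816  2.91565842] 0.04974394175581007
```

Emit:
move_arm --deltas '[{"x": 0,"y": 0,"z": -0.005,"wx": 0,"wy": 0,"wz": 0,"hand": 0.45},{"x": 0,"y": 0,"z": -0.015,"wx": 0,"wy": 0,"wz": 0,"hand": 0.45},{"x": 0,"y": 0,"z": -0.035,"wx": 0,"wy": 0,"wz": 0,"hand": 0.45},{"x": 0,"y": 0,"z": -0.065,"wx": 0,"wy": 0,"wz": 0,"hand": 0.45},{"x": 0,"y": 0,"z": -0.1,"wx": 0,"wy": 0,"wz": 0,"hand": 0.45},{"x": 0,"y": 0,"z": -0.14,"wx": 0,"wy": 0,"wz": 0,"hand": 0.45},{"x": 0,"y": 0,"z": -0.17,"wx": 0,"wy": 0,"wz": 0,"hand": 0.45},{"x": 0,"y": 0,"z": -0.18,"wx": 0,"wy": 0,"wz": 0,"hand": 0.45}]'

```text
time: 21.28
tool_pos: [0.4712, 0.2235, 0.2335]
tool_rot: [-3.14, -0.004, -0.06]
contact_force: [0.4, 0.8, -6.8]
opening: 0.0497
```

```bash
python3 - <<'E'
from deck import *
s=monitor.observe(); print(s["tool_pos"],s["tool_rot"],s["contact_force"],s["opening"])
for z in (120,62): print(delta(*deckpose((-1,100,z))))
# gear B ring in top view: bright/dark ring near lane
t=viewer.read_camera("top")[:,:,::-1]; g=cv2.cvtColor(t,cv2.COLOR_BGR2HSV); m=(g[135:195,205:425,2]<60).astype(np.uint8)
n,l,st,c=cv2.connectedComponentsWithStats(m); print([ (205+a[0],135+a[1],*a[2:]) for a in st[1:] if a[4]>40])
E
```

```text
[0.4711565  0.22354261 0.2335093 ] [-3.14034854 -0.00363636 -0.05982582] [ 0.42938264  0.83950477 -6.84721953] 0.0496510474557147
(array([0.1831, 0.1491, 0.0014]), array([ 4.52, -0.4 , -4.72]))
(array([0.1825, 0.1445, 0.0592]), array([ 4.52, -0.4 , -4.72]))
[(np.int32(239), np.int32(140), np.int32(16), np.int32(9), np.int32(59)), (np.int32(347), np.int32(139), np.int32(26), np.int32(31), np.int32(325)), (np.int32(355), np.int32(142), np.int32(15), np.int32(14), np.int32(73)), (np.int32(412), np.int32(147), np.int32(13), np.int32(24), np.int32(68)), (np.int32(239), np.int32(176), np.int32(16), np.int32(7), np.int32(65)), (np.int32(398), np.int32(177), np.int32(12), np.int32(18), np.int32(127))]
```

Emit:
move_arm --deltas '[{"x": 0.04,"y": 0.033,"z": 0,"wx": 1.5,"wy": 0,"wz": -1.5,"hand": 0.45},{"x": 0.085,"y": 0.07,"z": 0,"wx": 3,"wy": 0,"wz": -3,"hand": 0.45},{"x": 0.13,"y": 0.105,"z": 0,"wx": 4.5,"wy": 0,"wz": -4.7,"hand": 0.45},{"x": 0.165,"y": 0.135,"z": 0,"wx": 4.5,"wy": -0.2,"wz": -4.7,"hand": 0.45},{"x": 0.183,"y": 0.149,"z": 0,"wx": 4.5,"wy": -0.2,"wz": -4.7,"hand": 0.45},{"x": 0.183,"y": 0.149,"z": 0,"wx": 4.5,"wy": -0.2,"wz": -4.7,"hand": 0.45},{"x": 0.183,"y": 0.149,"z": 0,"wx": 4.5,"wy": -0.2,"wz": -4.7,"hand": 0.45}]'

```text
time: 22.2
tool_pos: [0.6435, 0.0642, 0.2301]
tool_rot: [-3.062, 0.003, 0.022]
contact_force: [-1.3, 0.9, -7.3]
opening: 0.0496
```

```bash
python3 - <<'E'
from deck import *
p,im=shot("wrist","w11")
s=monitor.observe(); print(s["tool_pos"],s["tool_rot"],s["contact_force"],s["opening"])
for z in (62,52): print(delta(*deckpose((-1,100,z))))
# screw dots on the block in the hand
g=cv2.cvtColor(im,cv2.COLOR_BGR2HSV); m=((g[:,:,1]<70)&(g[:,:,2]>130)).astype(np.uint8)[250:420,220:420]
n,l,st,c=cv2.connectedComponentsWithStats(m); print([(220+c[i][0].round(1),250+c[i][1].round(1),st[i][4]) for i in range(1,n) if st[i][4]>15])
E
```

```text
[0.64349062 0.06447567 0.23066941] [-3.06255344e+00  1.92979544e-03  2.29986165e-02] [-0.16432945 -0.59221229 -6.01181433] 0.04981978358222252
(array([0.0016, 0.0005, 0.056 ]), array([0.06, 0.11, 0.  ]))
(array([0.0016, 0.0005, 0.066 ]), array([0.06, 0.11, 0.  ]))
[(np.float64(224.0), np.float64(260.2), np.int32(186)), (np.float64(235.0), np.float64(299.0), np.int32(1777)), (np.float64(404.5), np.float64(294.5), np.int32(2812)), (np.float64(253.8), np.float64(302.0), np.int32(118)), (np.float64(381.2), np.float64(301.5), np.int32(122)), (np.float64(317.7), np.float64(322.6), np.int32(1599)), (np.float64(317.6), np.float64(343.0), np.int32(745)), (np.float64(311.9), np.float64(376.8), np.int32(1421)), (np.float64(317.8), np.float64(401.2), np.int32(548)), (np.float64(411.4), np.float64(406.3), np.int32(421)), (np.float64(259.3), np.float64(407.3), np.int32(95)), (np.float64(376.1), np.float64(406.9), np.int32(98))]
```

Emit:
move_arm --deltas '[{"x": 0.0016,"y": 0.0005,"z": 0.02,"wx": 0,"wy": 0,"wz": 0,"hand": 0.45},{"x": 0.0016,"y": 0.0005,"z": 0.035,"wx": 0,"wy": 0,"wz": 0,"hand": 0.45},{"x": 0.0016,"y": 0.0005,"z": 0.047,"wx": 0,"wy": 0,"wz": 0,"hand": 0.45},{"x": 0.0016,"y": 0.0005,"z": 0.055,"wx": 0,"wy": 0,"wz": 0,"hand": 0.45},{"x": 0.0016,"y": 0.0005,"z": 0.06,"wx": 0,"wy": 0,"wz": 0,"hand": 0.45},{"x": 0.0016,"y": 0.0005,"z": 0.062,"wx": 0,"wy": 0,"wz": 0,"hand": 0.45},{"x": 0.0016,"y": 0.0005,"z": 0.063,"wx": 0,"wy": 0,"wz": 0,"hand": 0.45}]'

```text
time: 23.12
tool_pos: [0.6462, 0.0681, 0.1691]
tool_rot: [-3.063, -0.001, 0.022]
contact_force: [-0.5, 0.2, -5.2]
opening: 0.0496
```

Emit:
move_arm --deltas '[{"x": 0,"y": 0,"z": 0.001,"wx": 0,"wy": 0,"wz": 0,"hand": 0.45}]'

```text
time: 23.25
tool_pos: [0.6462, 0.0682, 0.1681]
tool_rot: [-3.063, -0.001, 0.022]
contact_force: [0.0, 0.2, -6.2]
opening: 0.0494
```

Emit:
move_arm --deltas '[{"x": 0,"y": 0,"z": 0.001,"wx": 0,"wy": 0,"wz": 0,"hand": 0.45}]'

```text
time: 23.38
tool_pos: [0.6461, 0.0683, 0.167]
tool_rot: [-3.063, -0.001, 0.022]
contact_force: [-1.1, 1.1, -6.1]
opening: 0.0499
```

Emit:
move_arm --deltas '[{"x": 0,"y": 0,"z": 0.001,"wx": 0,"wy": 0,"wz": 0,"hand": 0.45}]'

```text
time: 23.5
tool_pos: [0.646, 0.0684, 0.1658]
tool_rot: [-3.063, -0.001, 0.022]
contact_force: [0.2, 0.1, -5.9]
opening: 0.0496
```

Emit:
move_arm --deltas '[{"x": 0,"y": 0,"z": 0.001,"wx": 0,"wy": 0,"wz": 0,"hand": 0.45}]'

```text
time: 23.62
tool_pos: [0.646, 0.0685, 0.1648]
tool_rot: [-3.063, -0.0, 0.022]
contact_force: [-0.6, 0.1, -6.6]
opening: 0.0492
```

Emit:
move_arm --deltas '[{"x": 0,"y": 0,"z": 0.001,"wx": 0,"wy": 0,"wz": 0,"hand": 0.45}]'

```text
time: 23.75
tool_pos: [0.6461, 0.0685, 0.1644]
tool_rot: [-3.063, -0.001, 0.022]
contact_force: [-2.2, -0.9, 0.6]
opening: 0.0495
```

Emit:
move_arm --deltas '[{"x": 0,"y": 0,"z": 0.0007,"wx": 0,"wy": 0,"wz": 0,"hand": 0.45}]'

```text
time: 23.88
tool_pos: [0.6461, 0.0685, 0.1644]
tool_rot: [-3.063, -0.002, 0.022]
contact_force: [-4.3, -0.9, 5.2]
opening: 0.0498
```

Contact. Release with a small opening, lift and go back for rod 2.

Emit:
move_arm --deltas '[{"x": 0,"y": 0,"z": -0.0005,"wx": 0,"wy": 0,"wz": 0,"hand": 0.45},{"x": 0,"y": 0,"z": -0.0005,"wx": 0,"wy": 0,"wz": 0,"hand": 0.65},{"x": 0,"y": 0,"z": -0.001,"wx": 0,"wy": 0,"wz": 0,"hand": 0.65},{"x": 0,"y": 0,"z": -0.03,"wx": 0,"wy": 0,"wz": 0,"hand": 0.7},{"x": 0,"y": 0,"z": -0.07,"wx": 0,"wy": 0,"wz": 0,"hand": 0.65},{"x": 0,"y": 0,"z": -0.12,"wx": 0,"wy": 0,"wz": 0,"hand": 0.45},{"x": 0,"y": 0,"z": -0.13,"wx": 0,"wy": 0,"wz": 0,"hand": 0.45}]'

```text
time: 24.75
tool_pos: [0.6477, 0.0582, 0.2971]
tool_rot: [-3.063, -0.009, 0.022]
contact_force: [0.2, -0.6, -0.2]
opening: 0.0446
```

```bash
python3 - <<'E'
from h import *
# rod2 handle middle: end + 27.5 mm along axis, and 142 behind tip
y=-.2255; d=np.array([np.cos(y),np.sin(y)])
e=np.array([.3774,-.3603])+.0275*d; t=np.array([.5404,-.3958])-.142*d; print(e,t)
print(delta([.46,-.10,.28],[np.pi,0,-.1]),delta([.40,-.34,.20],[np.pi,0,-.2255]))
E
```

```text
[ 0.40420377 -0.36644883] [ 0.40199509 -0.36404969]
(array([-0.1913,  0.1548,  0.0034]), array([-4.5 , -0.21,  7.01])) (array([-0.2572,  0.3989,  0.064 ]), array([-4.51,  0.07, 14.2 ]))
```

Emit:
move_arm --deltas '[{"x": -0.25,"y": 0.419,"z": 0.02,"wx": -4.5,"wy": 0,"wz": 14.2,"hand": 0.45},{"x": -0.25,"y": 0.419,"z": 0.045,"wx": -4.5,"wy": 0,"wz": 14.2,"hand": 0.45},{"x": -0.25,"y": 0.419,"z": 0.045,"wx": -4.5,"wy": 0,"wz": 14.2,"hand": 0.45},{"x": -0.25,"y": 0.419,"z": 0.045,"wx": -4.5,"wy": 0,"wz": 14.2,"hand": 0.45},{"x": -0.25,"y": 0.419,"z": 0.045,"wx": -4.5,"wy": 0,"wz": 14.2,"hand": 0.45},{"x": -0.25,"y": 0.419,"z": 0.045,"wx": -4.5,"wy": 0,"wz": 14.2,"hand": 0.45},{"x": -0.25,"y": 0.419,"z": 0.045,"wx": -4.5,"wy": 0,"wz": 14.2,"hand": 0.45},{"x": -0.25,"y": 0.419,"z": 0.045,"wx": -4.5,"wy": 0,"wz": 14.2,"hand": 0.45}]'

```text
time: 25.75
tool_pos: [0.404, -0.3628, 0.2137]
tool_rot: [3.141, 0.01, -0.226]
contact_force: [0.1, -1.3, -0.4]
opening: 0.0416
```

```bash
python3 - <<'E'
from rod import *
for _ in range(2): viewer.read_camera("top")
p,im=shot("wrist","w12"); np.savez("pics/w12p.npz",**p); s=monitor.observe(); print(s["tool_pos"],s["tool_rot"])
y=-.2255; d=np.array([np.cos(y),np.sin(y),0]); m=np.array([.403,-.3653,.055])
u=proj(p,[m-.02*d,m+.02*d,m+.142*d]); print(u.round(1))
r0,r1=sorted([int(u[0,1]),int(u[1,1])]); L=rodfit(im,p,int(u[:2,0].mean()),range(r0-4,r1+4,3),24); print(L.round(1).tolist())
ct=int(u[2,0]);rt=int(u[2,1]); T=rodfit(im,p,ct,range(max(rt-8,0),rt+14,2),16); print(T.round(1).tolist())
a=L[3];b=L[-4]; A=cast(p,a[:2],.055);B=cast(p,b[:2],.055); print(A,B)
g=cv2.cvtColor(im,cv2.COLOR_BGR2HSV); c=int(L[-1,0]); col=g[r1-10:r1+40,c]; print("handle col hue/sat",r1-10,[int(v) for v in col[:,2]])
E
```

```text
[ 0.40383034 -0.36272155  0.21344049] [ 3.14149272  0.01093752 -0.22961252]
[[317.9 232.5]
 [317.5 181.9]
 [316.2  -1.1]]
[[316.0, 177.0, 21.0], [316.0, 180.0, 21.0], [316.5, 183.0, 22.0], [316.0, 186.0, 21.0], [316.5, 189.0, 20.0], [316.5, 192.0, 20.0], [316.5, 195.0, 22.0], [316.0, 198.0, 21.0], [316.5, 201.0, 20.0], [316.5, 204.0, 20.0], [317.0, 207.0, 21.0], [316.5, 210.0, 22.0], [316.5, 213.0, 20.0], [316.5, 216.0, 20.0], [316.5, 219.0, 20.0], [316.5, 222.0, 22.0], [316.5, 225.0, 20.0], [316.5, 228.0, 20.0], [316.5, 231.0, 20.0], [317.0, 234.0, 21.0]]
[[315.0, 0.0, 9.0], [315.0, 2.0, 13.0], [315.0, 4.0, 15.0], [315.0, 6.0, 15.0], [315.0, 8.0, 15.0], [315.0, 10.0, 15.0], [315.0, 12.0, 15.0]]
[ 0.41971971 -0.36794696  0.055     ] [ 0.38971676 -0.36120831  0.055     ]
handle col hue/sat 222 [82, 93, 69, 63, 64, 64, 65, 64, 64, 65, 64, 64, 69, 90, 85, 62, 64, 65, 65, 63, 60, 66, 138, 163, 160, 160, 160, 160, 160, 160, 161, 161, 159, 160, 160, 160, 161, 160, 160, 160, 161, 160, 160, 161, 161, 160, 159, 160, 160, 160]
```

```bash
python3 - <<'E'
from h import *
print(delta([.4025,-.3642,.0345],[np.pi,0,-.2255]))
E
```

```text
(array([0.001 , 0.0017, 0.1789]), array([ 0.  ,  0.63, -0.24]))
```

Emit:
move_arm --deltas '[{"x": 0.001,"y": 0.0017,"z": 0.03,"wx": 0,"wy": 0.6,"wz": -0.2,"hand": 0.45},{"x": 0.001,"y": 0.0017,"z": 0.07,"wx": 0,"wy": 0.6,"wz": -0.2,"hand": 0.45},{"x": 0.001,"y": 0.0017,"z": 0.11,"wx": 0,"wy": 0.6,"wz": -0.2,"hand": 0.45},{"x": 0.001,"y": 0.0017,"z": 0.14,"wx": 0,"wy": 0.6,"wz": -0.2,"hand": 0.45},{"x": 0.001,"y": 0.0017,"z": 0.165,"wx": 0,"wy": 0.6,"wz": -0.2,"hand": 0.45},{"x": 0.001,"y": 0.0017,"z": 0.179,"wx": 0,"wy": 0.6,"wz": -0.2,"hand": 0.45},{"x": 0.001,"y": 0.0017,"z": 0.179,"wx": 0,"wy": 0.6,"wz": -0.2,"hand": 0.45},{"x": 0.001,"y": 0.0017,"z": 0.179,"wx": 0,"wy": 0.6,"wz": -0.2,"hand": 0.45}]'

```text
time: 26.9
tool_pos: [0.4051, -0.3633, 0.0368]
tool_rot: [3.139, -0.003, -0.222]
contact_force: [-0.5, 0.1, -0.7]
opening: 0.0412
```

```bash
python3 - <<'E'
from rod import *
viewer.read_camera("top")
p,im=shot("wrist","w13"); s=monitor.observe(); print(s["tool_pos"],s["tool_rot"],s["contact_force"],delta([.4025,-.3642,.0345],[np.pi,0,-.2255]))
g=im.astype(int).sum(2)
for r in (60,150,240): print(r,[ (290+i) for i in np.flatnonzero(np.abs(np.diff(g[r,290:350]))>60)])
E
```

```text
[ 0.40495674 -0.36343898  0.03691759] [ 3.13898285e+00 -2.90884888e-03 -2.21743991e-01] [0.63892015 0.68119401 0.62606484] (array([-0.0022,  0.0013,  0.0024]), array([ 0.15, -0.17,  0.21]))
60 [np.int64(305), np.int64(306), np.int64(338), np.int64(339)]
150 [np.int64(306), np.int64(307), np.int64(336), np.int64(337)]
240 [np.int64(306), np.int64(307)]
```

Emit:
move_arm --deltas '[{"x": -0.002,"y": 0.0013,"z": 0.0024,"wx": 0.1,"wy": -0.2,"wz": 0.2,"hand": 0.45},{"x": -0.002,"y": 0.0013,"z": 0.0024,"wx": 0.1,"wy": -0.2,"wz": 0.2,"hand": 0.45},{"x": -0.002,"y": 0.0013,"z": 0.0024,"wx": 0.1,"wy": -0.2,"wz": 0.2,"hand": 0.1},{"x": -0.002,"y": 0.0013,"z": 0.0024,"wx": 0.1,"wy": -0.2,"wz": 0.2,"hand": 0.1},{"x": -0.002,"y": 0.0013,"z": 0.0024,"wx": 0.1,"wy": -0.2,"wz": 0.2,"hand": 0.1},{"x": -0.002,"y": 0.0013,"z": 0.0024,"wx": 0.1,"wy": -0.2,"wz": 0.2,"hand": 0.1},{"x": -0.002,"y": 0.0013,"z": 0.0024,"wx": 0.1,"wy": -0.2,"wz": 0.2,"hand": 0.1},{"x": -0.002,"y": 0.0013,"z": 0.0024,"wx": 0.1,"wy": -0.2,"wz": 0.2,"hand": 0.1}]' --grip_force 40

```text
time: 28.0
tool_pos: [0.4022, -0.3638, 0.0335]
tool_rot: [-3.141, 0.002, -0.225]
contact_force: [0.3, 0.4, 0.3]
opening: 0.0156
```

```bash
python3 - <<'E'
from deck import *
s=monitor.observe(); print(s["tool_pos"],s["tool_rot"],s["contact_force"],s["opening"])
E
```

```text
[ 0.40217274 -0.36384944  0.03345196] [-3.14128125e+00  2.18759005e-03 -2.25402313e-01] [0.28727897 0.39564703 0.27319464] 0.015600144682793297
```

Emit:
move_arm --deltas '[{"x": 0,"y": 0,"z": -0.02,"wx": 0,"wy": 0,"wz": 0,"hand": 0.1},{"x": 0,"y": 0,"z": -0.06,"wx": 0,"wy": 0,"wz": 0,"hand": 0.1},{"x": 0,"y": 0,"z": -0.11,"wx": 0,"wy": 0,"wz": 0,"hand": 0.1},{"x": 0,"y": 0,"z": -0.16,"wx": 0,"wy": 0,"wz": 0,"hand": 0.1},{"x": 0,"y": 0,"z": -0.21,"wx": 0,"wy": 0,"wz": 0,"hand": 0.1},{"x": 0,"y": 0,"z": -0.24,"wx": 0,"wy": 0,"wz": 0,"hand": 0.1}]'

```text
time: 28.75
tool_pos: [0.4029, -0.3642, 0.2761]
tool_rot: [3.14, -0.0, -0.225]
contact_force: [0.7, -0.0, -0.8]
opening: 0.0157
```

```bash
python3 - <<'E'
from deck import *
s=monitor.observe(); print(s["tool_pos"],s["tool_rot"],s["contact_force"],s["opening"])
e=world(O,YAW,(0,155,12)); print("high",e)
t=YAW; d=np.array([np.cos(t),np.sin(t),0]); q=e-.22*d
print(q,delta([*q[:2],.275],[np.pi,0,YAW]))
E
```

```text
[ 0.40289299 -0.36423858  0.27611943] [ 3.14013149e+00 -1.50347518e-04 -2.25275750e-01] [ 0.7351348  -0.0245466  -0.80667104] 0.015700983773582124
high [0.64453947 0.12725538 0.1293484 ]
[0.42459665 0.12223981 0.1293484 ] (array([-8.75e-02, -4.79e-01,  4.00e-04]), array([  0.08,   0.  , -14.21]))
```

```bash
python3 - <<'E'
from h import *
print(delta([.572,.185,.28],[np.pi,0,.0228]))
E
```

```text
(array([ 0.0421, -0.5731, -0.0047]), array([  0.08,   0.  , -14.21]))
```

Emit:
move_arm --deltas '[{"x": 0.042,"y": -0.573,"z": -0.005,"wx": 0,"wy": 0,"wz": -14.2,"hand": 0.1},{"x": 0.042,"y": -0.573,"z": -0.005,"wx": 0,"wy": 0,"wz": -14.2,"hand": 0.1},{"x": 0.042,"y": -0.573,"z": -0.005,"wx": 0,"wy": 0,"wz": -14.2,"hand": 0.1},{"x": 0.042,"y": -0.573,"z": -0.005,"wx": 0,"wy": 0,"wz": -14.2,"hand": 0.1},{"x": 0.042,"y": -0.573,"z": -0.005,"wx": 0,"wy": 0,"wz": -14.2,"hand": 0.1},{"x": 0.042,"y": -0.573,"z": -0.005,"wx": 0,"wy": 0,"wz": -14.2,"hand": 0.1},{"x": 0.042,"y": -0.573,"z": -0.005,"wx": 0,"wy": 0,"wz": -14.2,"hand": 0.1},{"x": 0.042,"y": -0.573,"z": -0.005,"wx": 0,"wy": 0,"wz": -14.2,"hand": 0.1}]'

```text
time: 29.75
tool_pos: [0.5498, 0.1159, 0.2777]
tool_rot: [-3.141, 0.002, 0.023]
contact_force: [1.6, 0.2, -1.0]
opening: 0.016
```

```bash
python3 - <<'E'
from h import *
s=monitor.observe(); print(s["tool_pos"],s["tool_rot"]); print(delta([.572,.185,.28],[np.pi,0,.0228]))
E
```

```text
[0.54980205 0.11588692 0.27774635] [-3.14086746e+00  2.43022648e-03  2.25067149e-02]
(array([ 0.0237, -0.0686, -0.0023]), array([-0.04,  0.14, -0.02]))
```

Emit:
move_arm --deltas '[{"x": 0.0237,"y": -0.0686,"z": -0.002,"wx": 0,"wy": 0,"wz": 0,"hand": 0.1},{"x": 0.0237,"y": -0.0686,"z": -0.002,"wx": 0,"wy": 0,"wz": 0,"hand": 0.1},{"x": 0.0237,"y": -0.0686,"z": -0.002,"wx": 0,"wy": 0,"wz": 0,"hand": 0.1},{"x": 0.0237,"y": -0.0686,"z": -0.002,"wx": 0,"wy": 0,"wz": 0,"hand": 0.1}]'

```text
time: 30.25
tool_pos: [0.5717, 0.1815, 0.2799]
tool_rot: [-3.141, 0.003, 0.021]
contact_force: [0.8, 0.3, -1.0]
opening: 0.0159
```

```bash
python3 - <<'E'
from deck import *
top=viewer.read_camera("top")[:,:,::-1]; viewer.read_camera("scene")
p,im=shot("wrist","w14"); np.savez("pics/w14p.npz",**p); s=monitor.observe(); print(s["tool_pos"],s["tool_rot"])
for y in (173,137):
    for x in (44,38,-38,-44): print((x,y),proj(p,world(O,YAW,(x,y,27))).round(1))
g=im.astype(int).sum(2)
for r in (8,100,200,230):
    print(r,[(290+i) for i in np.flatnonzero(np.abs(np.diff(g[r,290:350]))>50)])
# composite: whole wrist view left-reduced + enlarged brackets
c=np.zeros((600,800,3),np.uint8); q=proj(p,[world(O,YAW,(41,155,27)),world(O,YAW,(-41,155,27))]).astype(int)
for k,(u,v) in enumerate(q):
    v0=max(v-20,0); c[k*240:k*240+240,0:480]=cv2.resize(im[v0:v0+40,u-40:u+40],(480,240),interpolation=2); print("crop origin",u-40,v0,"x6 at row",k*240)
c[480:600,:320]=cv2.resize(top[130:200,200:430],(320,120)) ; c[:300,480:800]=cv2.resize(im,(320,300)); cv2.imwrite("pics/c4.png",c)
E
```

```text
[0.57185304 0.18158021 0.28021906] [-3.14080206e+00  1.86728259e-03  2.05437108e-02]
(44, 173) [[378.7  42.3]]
(38, 173) [[378.3  52.6]]
(-38, 173) [[373.8 172.1]]
(-44, 173) [[373.5 180.7]]
(44, 137) [[434.6  42.6]]
(38, 137) [[433.9  52.8]]
(-38, 137) [[425.  171.2]]
(-44, 137) [[424.3 179.7]]
8 [np.int64(299), np.int64(300), np.int64(301)]
100 [np.int64(293), np.int64(294), np.int64(333), np.int64(334)]
200 [np.int64(302), np.int64(303)]
230 [np.int64(302), np.int64(303)]
crop origin 366 27 x6 at row 0
crop origin 359 155 x6 at row 240
```

View pics/c4.png

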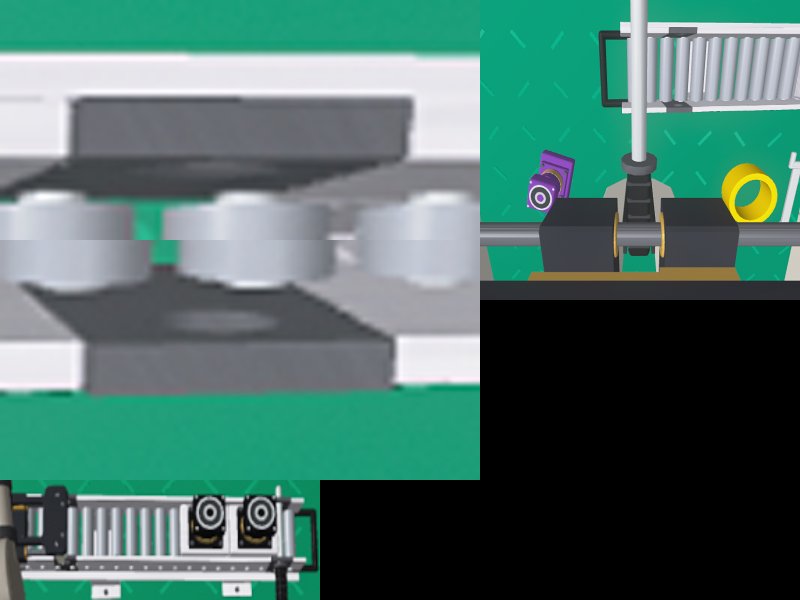

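Both gears stand in a closed row against the low rod. The high brackets match the deck fit to within about 1 px (far corners seen at (378.5,43.3) and (434.8,43.3), predicted (378.7,42.3) and (434.6,42.6)).

```bash
python3 - <<'E'
from deck import *
e=world(O,YAW,(0,155,12)); d=np.array([np.cos(YAW),np.sin(YAW),0]); q=e-.202*d; q[1]-=.0005; q[2]=.1078
print(q,delta(q,[np.pi,0,YAW]))
E
```

```text
[0.44259197 0.12215018 0.1078    ] (array([-0.1301,  0.0569,  0.1726]), array([-0.05,  0.11, -0.13]))
```

Emit:
move_arm --deltas '[{"x": -0.05,"y": 0.02,"z": 0.0,"wx": 0,"wy": 0,"wz": -0.1,"hand": 0.1},{"x": -0.1,"y": 0.045,"z": 0.01,"wx": 0,"wy": 0,"wz": -0.1,"hand": 0.1},{"x": -0.13,"y": 0.057,"z": 0.05,"wx": 0,"wy": 0.1,"wz": -0.1,"hand": 0.1},{"x": -0.13,"y": 0.057,"z": 0.1,"wx": 0,"wy": 0.1,"wz": -0.1,"hand": 0.1},{"x": -0.13,"y": 0.057,"z": 0.14,"wx": 0,"wy": 0.1,"wz": -0.1,"hand": 0.1},{"x": -0.13,"y": 0.057,"z": 0.165,"wx": 0,"wy": 0.1,"wz": -0.1,"hand": 0.1},{"x": -0.13,"y": 0.057,"z": 0.1725,"wx": 0,"wy": 0.1,"wz": -0.1,"hand": 0.1},{"x": -0.13,"y": 0.057,"z": 0.1725,"wx": 0,"wy": 0.1,"wz": -0.1,"hand": 0.1}]'

```text
time: 31.4
tool_pos: [0.4431, 0.1229, 0.1081]
tool_rot: [-3.141, -0.0, 0.024]
contact_force: [-0.2, -0.0, -0.7]
opening: 0.0158
```

```bash
python3 - <<'E'
from deck import *
for _ in range(3): viewer.read_camera("top")
q=[.4426,.12215,.1078]
s=monitor.observe(); print(s["tool_pos"],s["tool_rot"],s["contact_force"],delta(q,[np.pi,0,YAW]))
E
```

```text
[0.44368043 0.12316947 0.10876862] [-3.14052001e+00 -2.06215476e-03  2.40294658e-02] [ 0.07115788  0.25469352 -1.25794964] (array([-0.0011,  0.001 ,  0.001 ]), array([-0.06, -0.12,  0.07]))
```

Emit:
move_arm --deltas '[{"x": 0.0,"y": 0.0008,"z": 0.0007,"wx": 0,"wy": 0,"wz": 0,"hand": 0.1},{"x": 0.006,"y": 0.0008,"z": 0.0007,"wx": 0,"wy": 0,"wz": 0,"hand": 0.1},{"x": 0.012,"y": 0.0008,"z": 0.0007,"wx": 0,"wy": 0,"wz": 0,"hand": 0.1},{"x": 0.018,"y": 0.0008,"z": 0.0007,"wx": 0,"wy": 0,"wz": 0,"hand": 0.1},{"x": 0.024,"y": 0.0008,"z": 0.0007,"wx": 0,"wy": 0,"wz": 0,"hand": 0.1},{"x": 0.03,"y": 0.0008,"z": 0.0007,"wx": 0,"wy": 0,"wz": 0,"hand": 0.1},{"x": 0.036,"y": 0.0008,"z": 0.0007,"wx": 0,"wy": 0,"wz": 0,"hand": 0.1},{"x": 0.04,"y": 0.0008,"z": 0.0007,"wx": 0,"wy": 0,"wz": 0,"hand": 0.1}]'

```text
time: 32.55
tool_pos: [0.4832, 0.1234, 0.1069]
tool_rot: [-3.141, 0.0, 0.024]
contact_force: [-0.2, -0.5, -1.3]
opening: 0.0156
```

```bash
python3 - <<'E'
from deck import *
e=world(O,YAW,(0,155,12)); d=np.array([np.cos(YAW),np.sin(YAW),0]); q=e-.162*d; q[1]-=.0005; q[2]=.1078
for _ in range(2): viewer.read_camera("top")
s=monitor.observe(); print(s["tool_pos"],s["tool_rot"],s["contact_force"],delta(q,[np.pi,0,YAW]))
E
```

```text
[0.48326432 0.12334884 0.10688516] [-3.14067816e+00  9.12378833e-05  2.41358499e-02] [ 0.06936371 -0.12556932 -0.84946611] (array([-0.0007,  0.0003, -0.0009]), array([-0.05,  0.01,  0.08]))
```

Emit:
move_arm --deltas '[{"x": 0.006,"y": 0.0003,"z": -0.0008,"wx": 0,"wy": 0,"wz": 0,"hand": 0.1},{"x": 0.014,"y": 0.0003,"z": -0.0008,"wx": 0,"wy": 0,"wz": 0,"hand": 0.1},{"x": 0.022,"y": 0.0003,"z": -0.0008,"wx": 0,"wy": 0,"wz": 0,"hand": 0.1},{"x": 0.03,"y": 0.0003,"z": -0.0008,"wx": 0,"wy": 0,"wz": 0,"hand": 0.1},{"x": 0.038,"y": 0.0003,"z": -0.0008,"wx": 0,"wy": 0,"wz": 0,"hand": 0.1},{"x": 0.046,"y": 0.0003,"z": -0.0008,"wx": 0,"wy": 0,"wz": 0,"hand": 0.1},{"x": 0.054,"y": 0.0003,"z": -0.0008,"wx": 0,"wy": 0,"wz": 0,"hand": 0.1},{"x": 0.06,"y": 0.0003,"z": -0.0008,"wx": 0,"wy": 0,"wz": 0,"hand": 0.1}]'

```text
time: 33.65
tool_pos: [0.5434, 0.1245, 0.1076]
tool_rot: [-3.141, 0.0, 0.024]
contact_force: [-0.4, 0.2, -0.1]
opening: 0.0156
```

```bash
python3 - <<'E'
from deck import *
for _ in range(2): viewer.read_camera("top")
s=monitor.observe(); print(s["tool_pos"],s["tool_rot"],s["contact_force"],s["torque"],"home x",world(O,YAW,(0,155,12))[0]-.078)
E
```

```text
[0.54346289 0.1245043  0.10763823] [-3.14066812e+00 -7.14319888e-05  2.41248017e-02] [-0.19094408 -0.68009173 -0.78445172] [-0.00227938  0.1858636   0.01240974] home x 0.5665394707344468
```

Emit:
move_arm --deltas '[{"x": 0.006,"y": 0,"z": 0,"wx": 0,"wy": 0,"wz": 0,"hand": 0.1},{"x": 0.012,"y": 0,"z": 0,"wx": 0,"wy": 0,"wz": 0,"hand": 0.1},{"x": 0.017,"y": 0,"z": 0,"wx": 0,"wy": 0,"wz": 0,"hand": 0.1},{"x": 0.02,"y": 0,"z": 0,"wx": 0,"wy": 0,"wz": 0,"hand": 0.1},{"x": 0.022,"y": 0,"z": 0,"wx": 0,"wy": 0,"wz": 0,"hand": 0.1}]'

```text
time: 34.38
tool_pos: [0.565, 0.125, 0.1076]
tool_rot: [-3.141, 0.0, 0.024]
contact_force: [-0.5, -0.1, -1.1]
opening: 0.0157
```

Emit:
move_arm --deltas '[{"x": 0.001,"y": 0,"z": 0,"wx": 0,"wy": 0,"wz": 0,"hand": 0.1},{"x": 0.002,"y": 0,"z": 0,"wx": 0,"wy": 0,"wz": 0,"hand": 0.1}]'

```text
time: 34.62
tool_pos: [0.5668, 0.1251, 0.1077]
tool_rot: [-3.141, 0.0, 0.024]
contact_force: [-0.1, 0.1, -1.2]
opening: 0.0158
```

Emit:
move_arm --deltas '[{"x": 0.001,"y": 0,"z": 0,"wx": 0,"wy": 0,"wz": 0,"hand": 0.1},{"x": 0.001,"y": 0,"z": 0,"wx": 0,"wy": 0,"wz": 0,"hand": 0.1}]'

```text
time: 34.88
tool_pos: [0.5674, 0.1251, 0.1076]
tool_rot: [-3.141, 0.001, 0.024]
contact_force: [-2.2, 0.5, 0.9]
opening: 0.0156
```

Emit:
move_arm --deltas '[{"x": 0.001,"y": 0,"z": 0,"wx": 0,"wy": 0,"wz": 0,"hand": 0.1},{"x": 0.002,"y": 0,"z": 0,"wx": 0,"wy": 0,"wz": 0,"hand": 0.1},{"x": 0.002,"y": 0,"z": 0,"wx": 0,"wy": 0,"wz": 0,"hand": 0.1}]'

```text
time: 35.25
tool_pos: [0.5673, 0.1251, 0.1075]
tool_rot: [-3.141, 0.006, 0.024]
contact_force: [-11.1, -0.7, 6.1]
opening: 0.0156
```

Emit:
move_arm --deltas '[{"x": 0,"y": 0,"z": 0,"wx": 0,"wy": 0,"wz": 0,"hand": 0.4},{"x": 0,"y": 0,"z": 0,"wx": 0,"wy": 0,"wz": 0,"hand": 0.4},{"x": 0,"y": 0,"z": 0,"wx": 0,"wy": 0,"wz": 0,"hand": 0.4},{"x": 0,"y": 0,"z": -0.02,"wx": 0,"wy": 0,"wz": 0,"hand": 0.4},{"x": 0,"y": 0,"z": -0.06,"wx": 0,"wy": 0,"wz": 0,"hand": 0.4},{"x": -0.02,"y": 0,"z": -0.12,"wx": 0,"wy": 0,"wz": 0,"hand": 0.4},{"x": -0.06,"y": 0,"z": -0.15,"wx": 0,"wy": 0,"wz": 0,"hand": 0.4},{"x": -0.1,"y": 0,"z": -0.16,"wx": 0,"wy": 0,"wz": 0,"hand": 0.4}]'

```text
time: 36.25
tool_pos: [0.47, 0.1226, 0.27]
tool_rot: [-3.14, -0.004, 0.024]
contact_force: [-0.4, -0.5, 0.8]
opening: 0.0367
```

Emit:
move_arm --deltas '[{"x": -0.05,"y": -0.06,"z": -0.02,"wx": 0,"wy": 0,"wz": 0,"hand": 0.4},{"x": -0.06,"y": -0.12,"z": -0.02,"wx": 0,"wy": 0,"wz": 0,"hand": 0.4},{"x": -0.06,"y": -0.18,"z": -0.02,"wx": 0,"wy": 0,"wz": 0,"hand": 0.4},{"x": -0.06,"y": -0.2,"z": -0.02,"wx": 0,"wy": 0,"wz": 0,"hand": 0.4}]'

```text
time: 36.75
tool_pos: [0.4044, 0.3239, 0.2883]
tool_rot: [-3.14, -0.001, 0.027]
contact_force: [1.0, -1.1, 0.2]
opening: 0.0367
```

```bash
python3 - <<'E'
from deck import *
t=viewer.read_camera("top")[:,:,::-1]; s=viewer.read_camera("scene")[:,:,::-1]; pt=viewer.camera_params("top")
c=np.zeros((600,800,3),np.uint8); c[:276,:800]=cv2.resize(t[125:214,190:448],(800,276),interpolation=2); c[280:600,:444]=cv2.resize(s[180:400,265:475][:152],(444,320),interpolation=2)
c[280:600,450:800]=cv2.resize(s[260:410,270:434],(350,320),interpolation=2); cv2.imwrite("pics/fin.png",c)
print("expected gear tops px",proj(pt,[world(O,YAW,(0,y,86)) for y in (-152,-72)]).round(1),"handle mid px",proj(pt,[world(O,YAW,(-78,y,9)) for y in (-195,155)]).round(1),"tips",proj(pt,[world(O,YAW,(64,y,9)) for y in (-195,155)]).round(1))
E
```

```text
expected gear tops px [[387.8 148.8]
 [350.9 148.5]] handle mid px [[401.6 192.8]
 [246.4 192.3]] tips [[399.3 133.4]
 [247.1 131.6]]
```

View pics/fin.png

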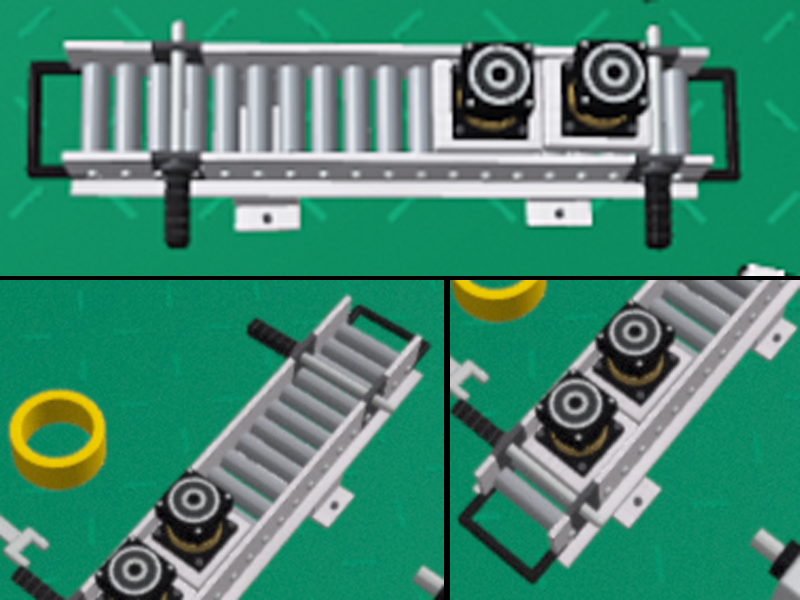

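Both rods protrude beyond the far rail with their collars at the near brackets. The gear tops are at (387.7,148) and (351,149), against (387.8,148.8) and (350.9,148.5) expected. I'm handing in.

```bash
python3 -c "
from cell import robot,monitor; print(monitor.observe()['time']); print(robot.hand_in())"
```

```text
36.85
the job is handed in; nothing more can be done
None
```

The lane is ready and handed in at 36.9 s. I pushed one rod home at the low end, set both black gearheads down in the upper half and let them roll down by themselves, then pushed the other rod home at the high end. Only two gearheads were on the bench. I did not touch the purple look-alike or anything else on the bench.

**Last checks:**
- **Gearheads:** they stand in a closed row against the low rod, within about 1 px of their expected spots in the top view (deck y = -152 and -72 mm).
- **Rods:** both collars met the near brackets at 10–11 N and both tips stick out past the far rail. In the final picture the rods lie in both pairs of eyes.

**What didn't go to plan:**
- **First gearhead:** it slipped about 6 mm down in the grip. It touched the rollers early and was pressed at about 23 N; I eased that off before letting go. I gripped the second harder and it did not slip.
- **Release positions:** the fingers opened only a few millimetres along the lane, so each gearhead may have brushed the lower finger as I lifted away.
- **Lane position:** the first estimate from the top camera was 7 mm off across the lane. I used the wrist camera's measurement instead, and the rods' stop positions confirmed it.

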